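# Load a parts tote and stack its twin turned half round

### The job

Put the finned heat sink into the tote that already holds the transformer, standing flat on the tote's floor beside it. Then turn the empty tote half round, so that its dipped front end comes over the plain end of the loaded one, and stack it on top with all four lugs down in the rim notches, level and let go, so that nothing inside is pressed. Leave the loaded tote about where it stands and do not disturb the multimeter, pliers, screwdriver and spool.

Things in the scene. Friction and masses are not known exactly. Their poses are not given: they have to be found in the camera images.
- tote_loaded: LOADED, lower tote (all sizes in mm): grey stack-or-nest tote, 200 long (x) x 136 wide (y) x 80 high. Origin: centre of its underside, z up. Foot part 176 x 112 outside, 166 x 102 inside, floor 4 thick, up to height 36; above it a wider collar, 200 x 136 outside, walls 8 thick, 184 x 120 inside. Stands on the bench, front (-x) end roughly towards the robot, transformer in its +x half.
- tote_empty: EMPTY tote: same moulding, sizes and axes as the loaded one (200 x 136 x 80, origin at centre of underside), about 0.28 kg. It starts on the bench, front (-x) end roughly towards the robot. Same way round the totes nest (lugs fall through slots); half-turned on the loaded one, its underside comes 70 above the lower underside, its foot 10 deep in the lower collar.
- tote_loaded_front (a point): middle of the front end of the loaded tote, at (-96, 0, 60) in its frame. The front end wall has a dip in its rim, 76 wide and 20 deep, and a pale card on its outer face; the opposite (+x) end wall is plain and full height.
- tote_empty_front (a point): middle of the front (dipped) end of the empty tote, at (-96, 0, 60) in its frame. When stacked it must lie over the plain end of the loaded tote.
- tote_loaded_floor (a point): point on the inner floor of the loaded tote, at (-35, 0, 4) in its frame: the middle of the free floor area, about 105 (x) x 102 (y), beside the transformer.
- tote_loaded_notch (a point): floor of one of the loaded tote's four seat notches, at (64, 64, 70) in its frame. Notches are 23 wide (x) and 10 deep, cut in the rims of both long walls (y = +-64) at x = +64 and x = -26. They take the other tote's lugs when it is half-turned, with 3.5 play each way in x and 4 in y.
- tote_loaded_slot (a point): foot of one of the loaded tote's four open slots, at (26, 64, 36) in its frame. Slots are 26 wide (x), the full depth of the collar, in both long walls (y = +-64) at x = +26 and x = -64. Lugs dropping into these mean nested, which is wrong.
- tote_empty_lug (a point): underside of one of the empty tote's four lugs, at (26, 61.5, 0) in its frame. Lugs are 16 wide (x), 14 high, stick out of the foot part to y = +-67, at x = +26 and x = -64 on both long sides.
- tote_empty_grip (a point): top of the rim at the middle of one long wall of the empty tote, at (0, 64, 80) in its frame. The 8 thick wall is plain here from x = -14 to +13 and can be pinched from above; likewise at y = -64 and at the middle of the plain end wall (96, 0, 80). Walls stand 46 clear above the foot part.
- heatsink: bare aluminium finned heat sink, 66 (x, along the fins) x 44 (y) x 46 high, 0.22 kg nominal, fins upward, lying loose on the bench between the totes. Origin: centre of its underside, z up. Its two 66 x 46 side faces (44 apart) are flat and can be gripped.
- transformer: small mains transformer, steel core 40 (x) x 60 (y) x 44 high with a copper coil 54 long (x), 0.35 kg, standing in the loaded tote centred about 50 towards its plain end. Origin: centre of its underside. It stays there.
- multimeter: black hand multimeter lying beyond the heat sink, 165 x 78 x 42 high (with its dial), bystander. Origin under its centre.
- pliers: green-handled pliers lying flat near the robot, about 160 long, 14 high, bystander. Origin under the joint.
- screwdriver: screwdriver lying crosswise at the back, bystander.
- spool: metal wire spool standing at the back, diameter 66, 54 high, bystander. Origin: centre of underside.
There are look-alikes about, which are no part of the job. What is shaped like the transformer but blue is not meant.

How it is judged:
By the outcome, as a careful person would: the job done as asked, in the order asked, and still so for the second after the job is handed in, with the robot touching nothing.
It also fails if it takes over 66 s, if anything falls off the work surface, if the arm or the gripper's body presses on something with over 40 N, if the wrist force passes 120 N, or if a joint passes its speed limit or range.

### The arm

A 6-joint arm with a two-finger parallel gripper is mounted at the origin on the work surface. World frame = base frame: x ahead of the robot, y to its left, z up, the work surface at z = 0. Lengths are in m, angles in rad, forces in N, time in s.
With the tool pointing down it reaches from about 0.375 to 0.9 m from the base axis. Payload 3.1 kg.
Tool frame: the origin (TCP) lies at the very end of the fingers, on their centre line; the grasp point (between the pads) lies 19 mm behind it (grip_depth is the distance from the TCP to the grasp point, in m); z points along the fingers, y is the direction in which the jaws open and shut (so a half turn about z gives the same grasp; the last joint's range is limited). The gripper opens to 87 mm and grips with 3 to 60 N. Pads are 19 mm wide; open, the fingers measure 117 mm over their backs; the gripper's body (75 mm by 190 mm) begins 51 mm behind the grasp point.
Start: joints at [-0.178, 0.527, 1.433, -0, 1.181, -0.178], TCP at [0.625, 0, 0.223] pointing down, gripper open.
Joint ranges: [-3.08, 3.08], [-0.75, 2.2], [0.22, 2.44], [-1.43, 4.57], [0, 2.65], [-2.85, 2.85]. Speed limits (rad/s): [2.79, 2.79, 3.14, 3.14, 3.14, 3.14].

### API

Orientations are given as a unit quaternion [w, x, y, z].
In Python, from cell import * gives the robot as it stands.
- The arm moves only by the tool step_arm, never from a script. Its argument "rows" is a list of rows, each a list of 7 numbers: the shift along the world's x, y, z each as a share of 150 mm, from -1 to 1, then the turn, a rotation vector about the world's x, y, z each as a share of pi/2 rad, from -1 to 1, then the closure, from -1 (fully open) to 1 (shut). In form: [[x, y, z, ax, ay, az, grip], ...]. A call has 1 to 10 rows; each row shifts and turns the pose as measured when the row begins; what a row does not reach is not made up. A row lasts 1/10 s, in which the tool goes at most 50 mm and 8.59 degrees, less where a joint would pass 70% of its speed; a pose out of reach is approached as far as the arm can. A call with a number of a shift or a turn outside -1 to 1 is refused whole. A call with a gripper value outside its range is refused whole. The fingers move at their own pace and stop on an object; the grip force is fixed at half the most. Time passes only in rows, so rows that do not move let the fingers close. It gives the time, the measured TCP pose, the force and the opening at its end, in the units of the state.
- get_obs(): the state, without advancing time (a new reading comes with each control period).
- capture(name): name is "scene" or "side" or "wrist"; returns a dict with "pixels" (384x512x3 uint8, blue, green, red), "fx", "fy", "cx", "cy" (pixels), "T" (4x4, takes a point from camera to world coordinates). Camera axes: x right, y down, z forward; pixel columns grow to the right and rows downward; lengths in m; the calibration is good to about 2 mm. A picture is of the moment at which its call begins. There is no depth.
- hand_in(): hands the job in, once; it reports no verdict.
The state is a dict: "time": time; "joint_pos": joint angles; "qd": joint speeds; "effort": joint torques, N m; "ee_pos": TCP position; "ee_rot": TCP orientation; "wrist_force": force on the tool from outside, world axes, zero at the start; "torque": the same for the moment, N m; "width": finger opening in m.
Only numpy, scipy, OpenCV 4.12 (cv2) and the standard library are available. Lean on these libraries where they do the work, as an engineer would, in place of code of your own. Each camera call takes 0.05 s, during which the arm holds its last target.

## Working session

There is one attempt and no reset: what is moved stays moved. The work goes in short steps, Python scripts to look and compute and a tool call to move; the robot and the scene stay as the last step left them, time stands still between calls to the robot, and variables do not carry over. Pictures are saved under pics/ and viewed, and the job is handed in when it is done.

Besides the shell and the picture viewer there is one more tool, called after "Request:" in YAML: its name, and indented under it one key for each argument. step_arm: Moves the arm, as the interface text tells. Shift numbers are shares of 150 mm and turn numbers shares of pi/2 rad, none past 1 either way. Its arguments: {"type":"object","properties":{"rows":{"type":"array","items":{"type":"array","items":{"type":"number","minimum":-1,"maximum":1}}}},"required":["rows"]}

```bash
ls; mkdir -p pics; python3 - <<'E'
from cell import *
import cv2
print(get_obs())
for n in ["scene","side","wrist"]:
    c=capture(n); cv2.imwrite(f"pics/{n}0.png",c["pixels"]); print(n,c["fx"],c["fy"],c["cx"],c["cy"],c["T"].__repr__())
E
```

```text
pics
{'time': 0.0, 'joint_pos': array([-1.78519636e-01,  5.28471258e-01,  1.43390656e+00, -4.25201130e-05,
        1.18137803e+00, -1.78510841e-01]), 'qd': array([-0.0013321 ,  0.00208249,  0.00058048, -0.00020712, -0.00078589,
       -0.00070997]), 'effort': array([-5.45745443e-04, -4.40045428e+01, -1.76593530e+01,  6.32597599e-02,
        5.83207863e-02, -1.53719384e-04]), 'ee_pos': array([6.24266921e-01, 1.37258922e-04, 2.21567146e-01]), 'ee_rot': array([-8.77243375e-04,  7.07103755e-01,  7.07108980e-01, -6.32993970e-04]), 'wrist_force': array([ 0.05613297,  0.20614137, -1.07805288]), 'torque': array([-0.0231269 , -0.03404099, -0.04519525]), 'width': 0.08731994124099318}
scene 400.99389054651994 400.99389054651994 256.7150476355926 191.95372712693018 array([[ 0.75701328,  0.55838373, -0.33932066,  0.90923644],
       [ 0.6533786 , -0.64275662,  0.39995041, -0.36939199],
       [ 0.0052252 , -0.52447263, -0.85141127,  0.9370505 ],
       [ 0.        ,  0.        ,  0.        ,  1.        ]])
side 407.7554277953843 407.7554277953843 252.33578219105172 198.40325972576431 array([[ 0.99269381, -0.08875705,  0.08173857,  0.47603075],
       [-0.12063998, -0.74265085,  0.65872279, -0.70322755],
       [ 0.00223692, -0.66377097, -0.74793255,  0.89660436],
       [ 0.        ,  0.        ,  0.        ,  1.        ]])
wrist 314.4413556319361 314.4413556319361 255.0416789063569 192.9515334382988 array([[ 0.99999815, -0.00107736, -0.00159096,  0.62484216],
       [-0.00145859, -0.96464031, -0.26356581,  0.07281728],
       [-0.00125075,  0.26356765, -0.9646401 ,  0.38460391],
       [ 0.        ,  0.        ,  0.        ,  1.        ]])
```

View pics/scene0.png

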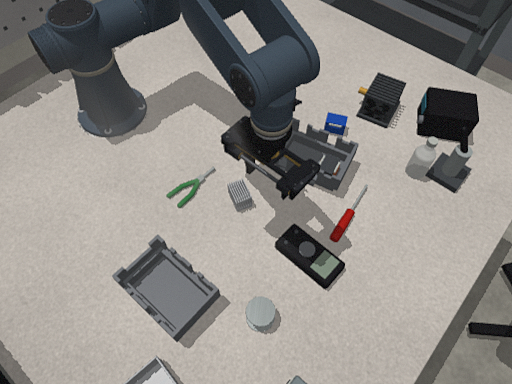

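View pics/side0.png

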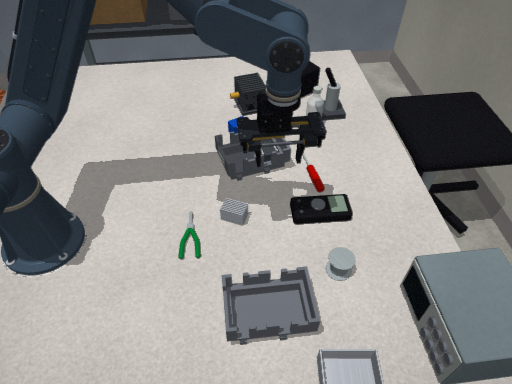

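View pics/wrist0.png

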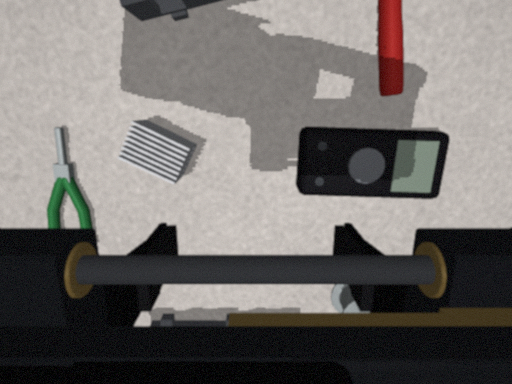

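Candidates in the scene view:
- **Heat sink:** the grey finned block at (240,194). The black finned unit at (382,95) is a look-alike.
- **Loaded tote:** at (322,155), partly hidden by the arm.
- **Empty tote:** at (167,285). The pale tray at (155,375) is a look-alike.
- **Blue transformer:** the decoy at (336,122).

I'll check these in close crops.

```bash
python3 - <<'E'
import cv2,numpy as np
def crop(f,x,y,w,h,s,out):
    i=cv2.imread(f)[y:y+h,x:x+w]; cv2.imwrite(out,cv2.resize(i,None,fx=s,fy=s,interpolation=cv2.INTER_CUBIC))
crop("pics/wrist0.png",100,100,130,100,6,"pics/a1.png")
crop("pics/scene0.png",100,225,130,120,5,"pics/a2.png")
crop("pics/side0.png",210,255,120,95,6,"pics/a3.png")
crop("pics/scene0.png",270,95,130,100,6,"pics/a4.png")
E
```

```text
(no output)
```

View pics/a1.png

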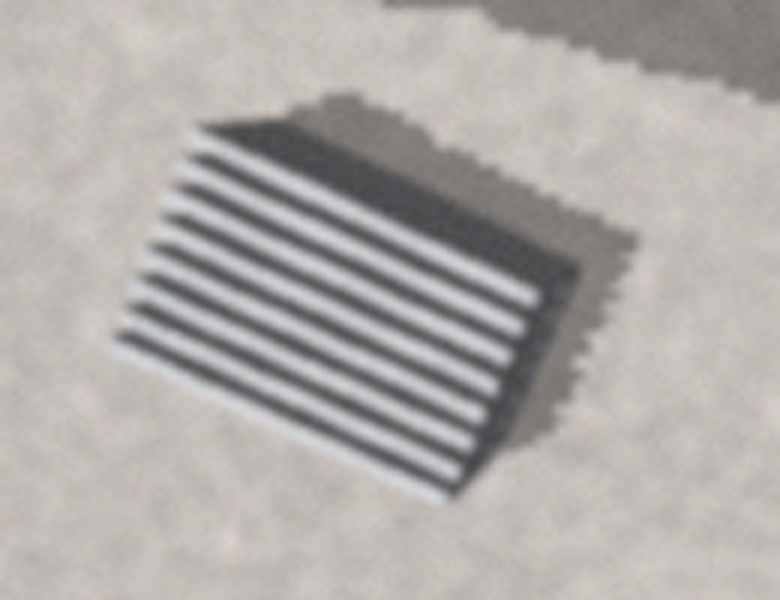

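View pics/a2.png

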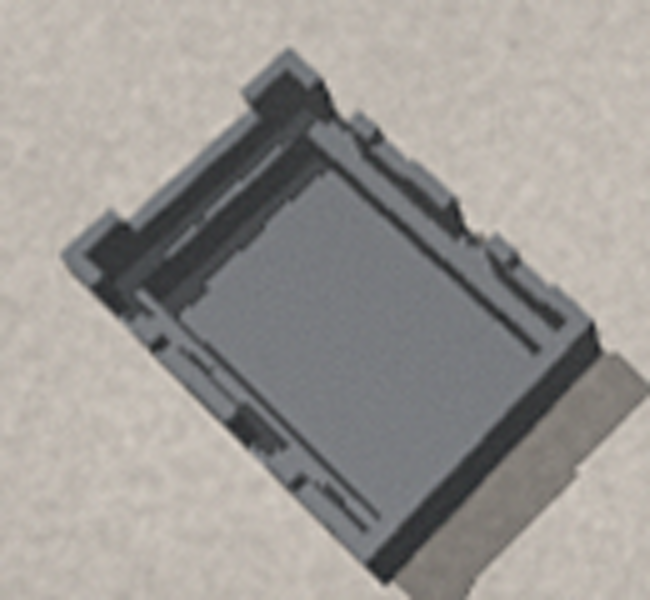

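View pics/a3.png

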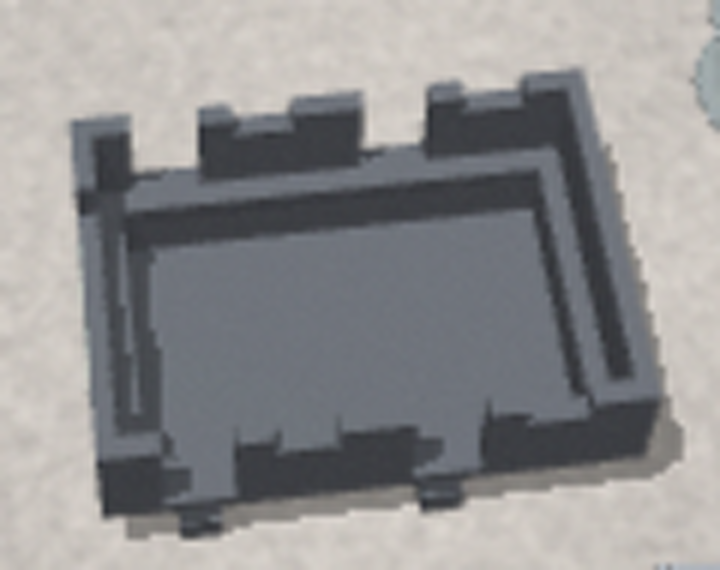

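View pics/a4.png

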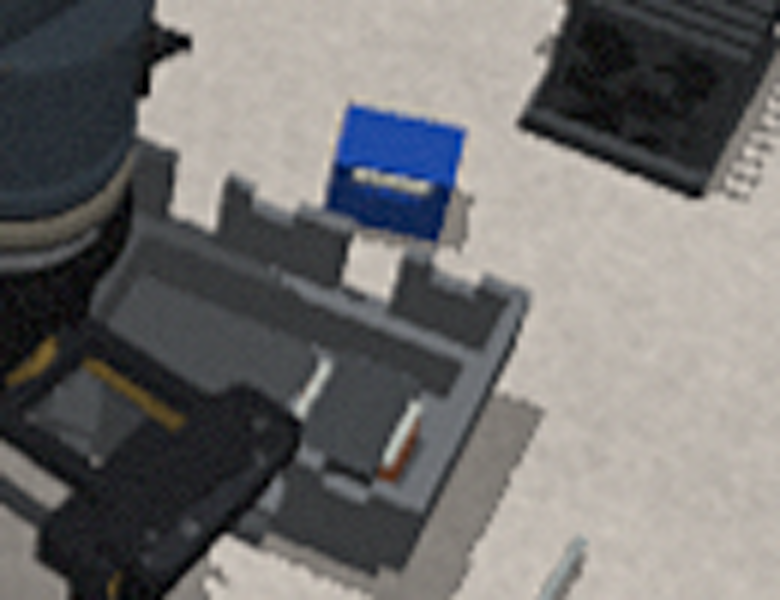

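```bash
cat > h.py <<'E'
import numpy as np,cv2
from scipy.optimize import least_squares
def proj(c,P):
    T=c["T"]; q=(np.asarray(P)-T[:3,3])@T[:3,:3]
    return np.c_[c["fx"]*q[:,0]/q[:,2]+c["cx"], c["fy"]*q[:,1]/q[:,2]+c["cy"]]
def cr(pts,x0,y0,s): return (np.array(pts,float)+.5)/s-.5+[x0,y0]
def world(p,M):
    c,s=np.cos(p[2]),np.sin(p[2]); M=np.asarray(M,float)
    z=p[3] if len(p)>3 else 0
    return np.c_[c*M[:,0]-s*M[:,1]+p[0], s*M[:,0]+c*M[:,1]+p[1], M[:,2]+z]
def fit(obs,p0):
    f=lambda p: np.concatenate([(proj(c,world(p,M))-px).ravel() for c,M,px in obs])
    r=least_squares(f,p0,loss='soft_l1'); return r.x, f(r.x).reshape(-1,2).round(1)
def save(c,name,x,y,w,h,s):
    i=c["pixels"][y:y+h,x:x+w]; cv2.imwrite(name,cv2.resize(i,None,fx=s,fy=s,interpolation=cv2.INTER_CUBIC))
RIM=np.array([[-.1,.068,.08],[.1,.068,.08],[.1,-.068,.08],[-.1,-.068,.08]])
HS=np.array([[-.033,.022,.046],[.033,.022,.046],[.033,-.022,.046],[-.033,-.022,.046]])
E
python3 - <<'E'
from cell import *
from h import *
w,s,d=[capture(n) for n in("wrist","scene","side")]
p,r=fit([(w,HS,cr([(200,127),(540,295),(452,497),(115,343)],100,100,6))],[.55,.1,-.3]); print("hs",p,np.degrees(p[2]),r)
o1=(s,RIM,cr([(290,47),(593,325),(375,557),(65,258)],100,225,5)); o2=(d,RIM,cr([(73,122),(580,70),(658,402),(98,460)],210,255,6))
for o in([o1],[o2],[o1,o2]):
    p,r=fit(o,[.6,-.25,0]); print("te",p,np.degrees(p[2]),r.tolist())
E
```

```text
hs [ 0.51576704  0.02539896 -0.46463625] -26.62169586643865 [[-0.1 -0.8]
 [ 0.9 -0.6]
 [-0.2  1.3]
 [-0.4  0.5]]
te [ 0.56811094 -0.27510597  0.00322029] 0.18450875530239702 [[0.3, -0.0], [1.5, -1.5], [-0.5, 1.3], [-0.7, -0.1]]
te [ 0.56552743 -0.2768184  -0.00739666] -0.42379736032705057 [[-0.6, -0.2], [0.6, 0.1], [0.6, -0.3], [-0.6, 0.3]]
te [ 0.56654059 -0.27622373 -0.00403197] -0.23101505236067404 [[-0.2, -0.2], [0.6, -1.2], [-1.9, 1.3], [-1.4, -0.6], [-0.2, -0.3], [0.9, -0.3], [1.0, -0.8], [-0.0, 0.1]]
```

Request:
step_arm:
  rows:
    - [-0.09,0.02,-0.06,0,0,0.088,-1]
    - [-0.09,0.02,-0.06,0,0,0.088,-1]
    - [-0.09,0.02,-0.06,0,0,0.088,-1]
    - [-0.09,0.02,-0.06,0,0,0.088,-1]
    - [-0.09,0.02,-0.06,0,0,0.088,-1]
    - [-0.09,0.02,-0.06,0,0,0.088,-1]
    - [-0.09,0.02,-0.06,0,0,0.088,-1]
    - [-0.09,0.02,-0.06,0,0,0.088,-1]

```text
time: 1.1
ee_pos: [0.5165, 0.024, 0.1496]
ee_rot: [0.002, 0.209, 0.978, 0.003]
wrist_force: [-0.5, 0.3, -0.2]
width: 0.0872
```

```bash
cat >> h.py <<'E'
from scipy.spatial.transform import Rotation as R
def pose(o):
    w,x,y,z=o["ee_rot"]; r=R.from_quat([x,y,z,w]).as_matrix()
    jy=np.degrees(np.arctan2(r[1,1],r[0,1]))
    return dict(t=round(o["time"],2),tcp=o["ee_pos"].round(4).tolist(),jaw=round(jy,2),tilt=r[:,2].round(4).tolist(),rot=r,F=o["wrist_force"].round(1).tolist(),w=round(o["width"],4),q=o["joint_pos"].round(2).tolist())
def show(o):
    p=pose(o); p.pop("rot"); print(p)
E
python3 - <<'E'
from cell import *
from h import *
show(get_obs())
for n in("wrist","scene"):
    c=capture(n); save(c,f"pics/{n}1.png",0,0,512,384,1.5)
E
```

```text
{'t': 1.1, 'tcp': [0.5165, 0.024, 0.1496], 'jaw': np.float64(65.89), 'tilt': [0.0058, 0.0042, -1.0], 'F': [-0.5, 0.3, -0.2], 'w': 0.0872, 'q': [-0.17, 0.49, 1.78, 0.01, 0.87, -1.33]}
```

View pics/wrist1.png

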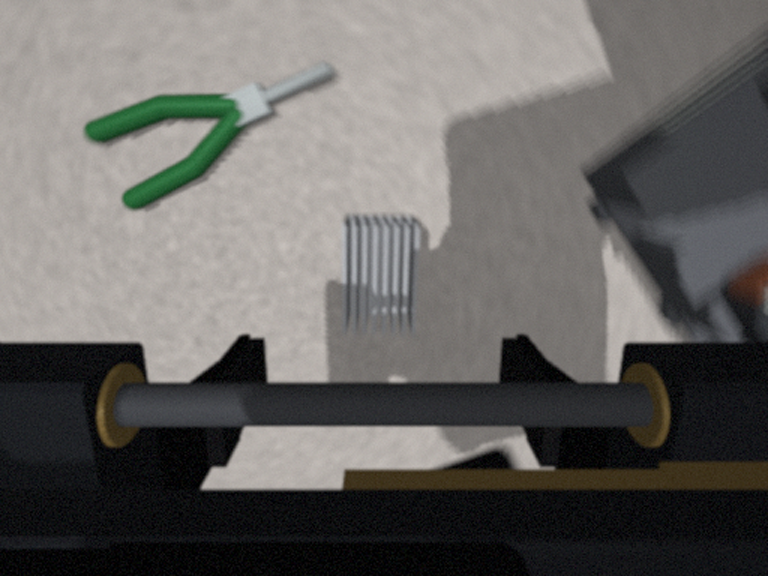

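View pics/scene1.png

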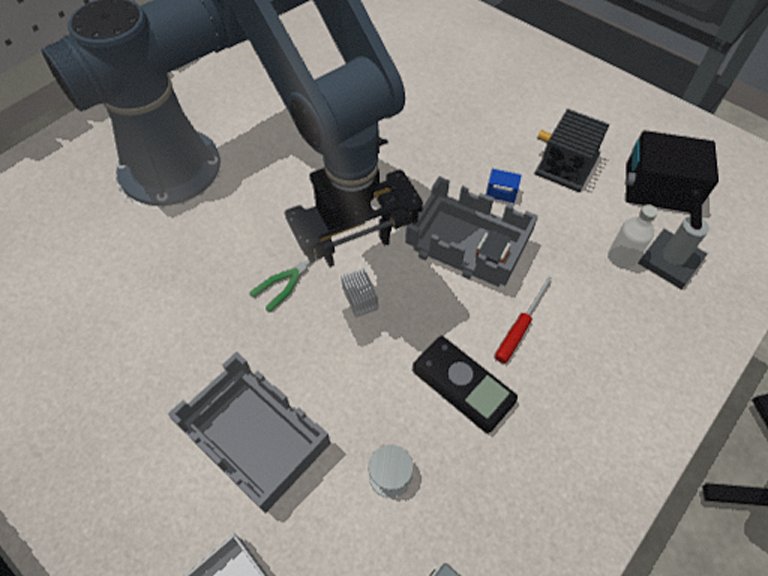

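```bash
python3 - <<'E'
from cell import *
from h import *
w=capture("wrist"); s=capture("scene"); d=capture("side")
save(w,"pics/b1.png",210,130,90,100,6)
save(s,"pics/b2.png",260,110,110,90,7)
save(d,"pics/b3.png",190,100,120,100,6)
show(get_obs())
E
```

```text
{'t': 1.35, 'tcp': [0.5185, 0.0236, 0.1504], 'jaw': np.float64(65.4), 'tilt': [0.0078, 0.0038, -1.0], 'F': [0.7, -0.2, -0.1], 'w': 0.0874, 'q': [-0.17, 0.49, 1.77, 0.01, 0.87, -1.32]}
```

View pics/b1.png

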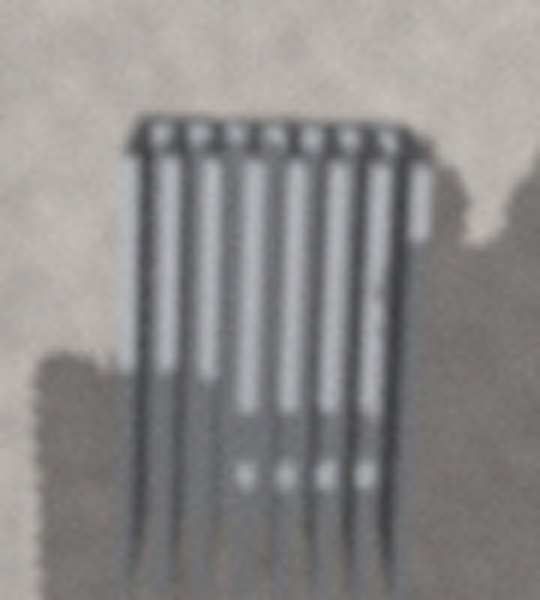

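View pics/b2.png

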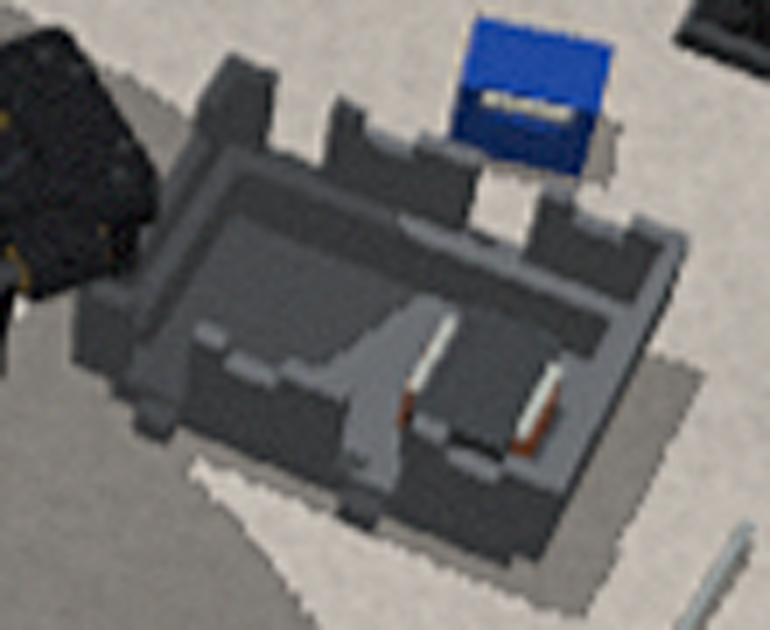

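View pics/b3.png

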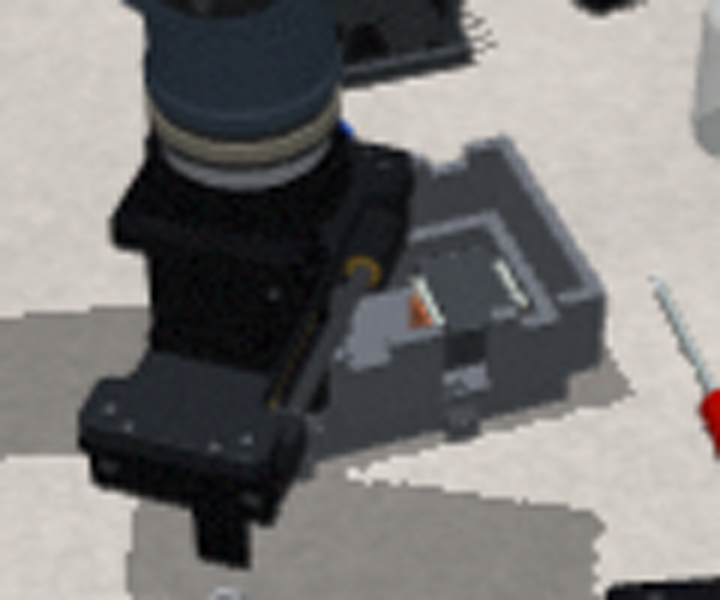

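```bash
python3 - <<'E'
from cell import *
from h import *
w=capture("wrist"); s=capture("scene"); d=capture("side")
p,r=fit([(w,HS[[0,3]],cr([(432,163),(122,155)],210,130,6))],[.516,.025,-.46]); print("hs",p,np.degrees(p[2]),r.tolist())
q=proj(w,world([.5158,.0254,-.4646],HS)); print("pred from first",((q-[210,130]+.5)*6-.5).round())
M=[[.1,.068,.08],[-.1,.068,.08],[-.051,.068,.08],[.013,.068,.08],[.039,.068,.08],[.1,-.068,.08]]
o1=(s,np.array(M),cr([(688,238),(232,52),(340,95),(483,155),(545,185),(562,492)],260,110,7))
o2=(d,RIM[1:3],cr([(505,137),(604,297)],190,100,6))
for o in([o1],[o1,o2]):
    p,r=fit(o,[.65,.2,0]); print("tl",p,np.degrees(p[2]),r.tolist())
for c,n,(x,y,ww,h,k) in((s,"c2",(260,110,110,90,7)),(d,"c3",(190,100,120,100,6))):
    i=cv2.resize(c["pixels"][y:y+h,x:x+ww],None,fx=k,fy=k,interpolation=cv2.INTER_CUBIC)
    for P in (RIM, RIM*[.92,.882,1]):
        q=((proj(c,world(p,P))-[x,y]+.5)*k-.5).astype(np.int32); cv2.polylines(i,[q],True,(0,0,255),1)
    nt=[[a,b,.07] for a in(.064-.0115,.064+.0115,-.026-.0115,-.026+.0115) for b in(.06,-.06)]
    for u in ((proj(c,world(p,np.array(nt)))-[x,y]+.5)*k-.5).astype(int): cv2.circle(i,tuple(int(v) for v in u),4,(0,255,0),1)
    cv2.imwrite(f"pics/{n}.png",i)
show(get_obs())
E
```

```text
hs [ 0.52073542  0.0236861  -0.45812995] -26.24891260672296 [[-0.1, -0.0], [0.1, 0.0]]
pred from first [[430. 128.]
 [406. 563.]
 [114. 555.]
 [120. 117.]]
tl [0.59250079 0.24353969 0.21643122] 12.400595367817024 [[0.7, -0.0], [-0.6, -0.0], [-0.3, 0.1], [0.4, -0.0], [0.2, -0.8], [-0.4, 0.5]]
tl [0.59183238 0.24376839 0.21526021] 12.333501489778435 [[0.5, -0.1], [-0.7, -0.2], [-0.4, -0.0], [0.2, -0.2], [0.1, -0.9], [-0.6, 0.3], [0.7, -0.1], [0.7, -0.0]]
{'t': 1.5, 'tcp': [0.5184, 0.0236, 0.1504], 'jaw': np.float64(65.47), 'tilt': [0.0076, 0.0038, -1.0], 'F': [-0.7, -0.1, -0.8], 'w': 0.0866, 'q': [-0.17, 0.49, 1.77, 0.01, 0.87, -1.32]}
```

View pics/c2.png

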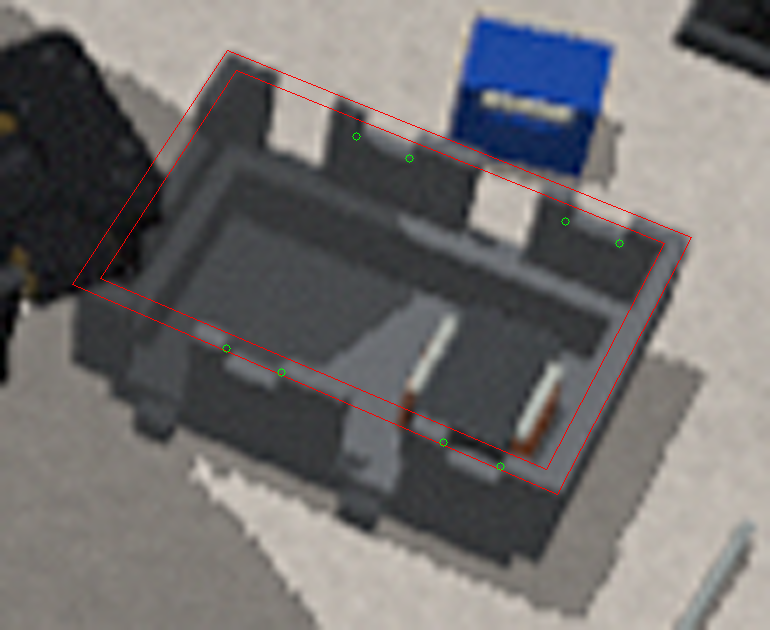

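View pics/c3.png

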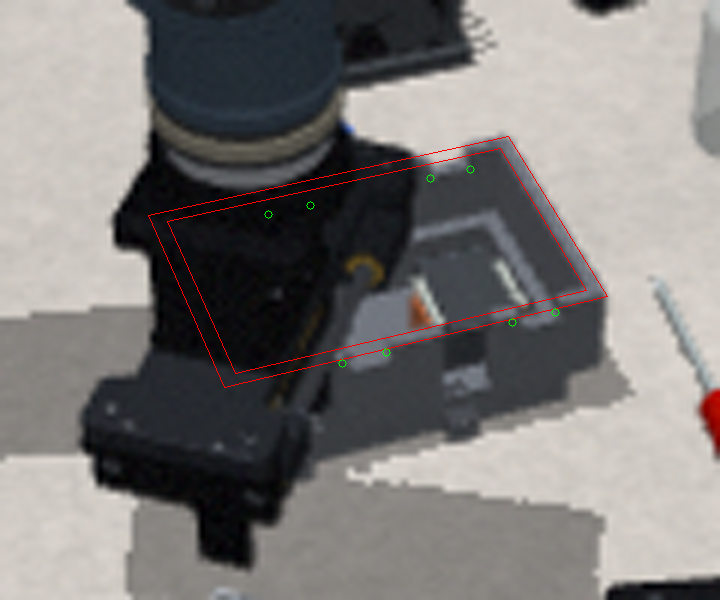

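Request:
step_arm:
  rows:
    - [0,0,-0.2,-0.0024,0.0048,-0.021,-1]
    - [0,0,-0.2,0,0,0,-1]
    - [0,0,-0.2,0,0,0,-1]
    - [0,0,-0.15,0,0,0,-1]
    - [0,0,0,0,0,0,-1]

```text
time: 2.0
ee_pos: [0.5259, 0.022, 0.0378]
ee_rot: [0.007, 0.232, 0.973, 0.0]
wrist_force: [-0.3, -0.2, 0.2]
width: 0.0875
```

```bash
python3 - <<'E'
from cell import *
from h import *
show(get_obs())
E
```

```text
{'t': 2.0, 'tcp': [0.5259, 0.022, 0.0378], 'jaw': np.float64(63.19), 'tilt': [0.0145, -0.0027, -0.9999], 'F': [-0.3, -0.2, 0.2], 'w': 0.0875, 'q': [-0.17, 0.69, 1.83, -0.0, 0.61, -1.27]}
```

Request:
step_arm:
  rows:
    - [-0.05,0.017,0,0.002,0.009,0.003,-1]
    - [0,0,-0.07,0,0,0,-1]
    - [0,0,-0.07,0,0,0,-1]
    - [0,0,0,0,0,0,-1]

```text
time: 2.4
ee_pos: [0.5211, 0.0242, 0.0183]
ee_rot: [0.003, 0.23, 0.973, 0.0]
wrist_force: [0.6, -0.0, 0.5]
width: 0.0867
```

```bash
python3 - <<'E'
from cell import *
from h import *
show(get_obs())
c=capture("wrist"); save(c,"pics/d1.png",0,0,512,384,1.5)
E
```

```text
{'t': 2.4, 'tcp': [0.5211, 0.0242, 0.0183], 'jaw': np.float64(63.42), 'tilt': [0.0057, -0.0004, -1.0], 'F': [0.6, -0.0, 0.5], 'w': 0.0867, 'q': [-0.17, 0.72, 1.84, 0.0, 0.57, -1.28]}
```

View pics/d1.png

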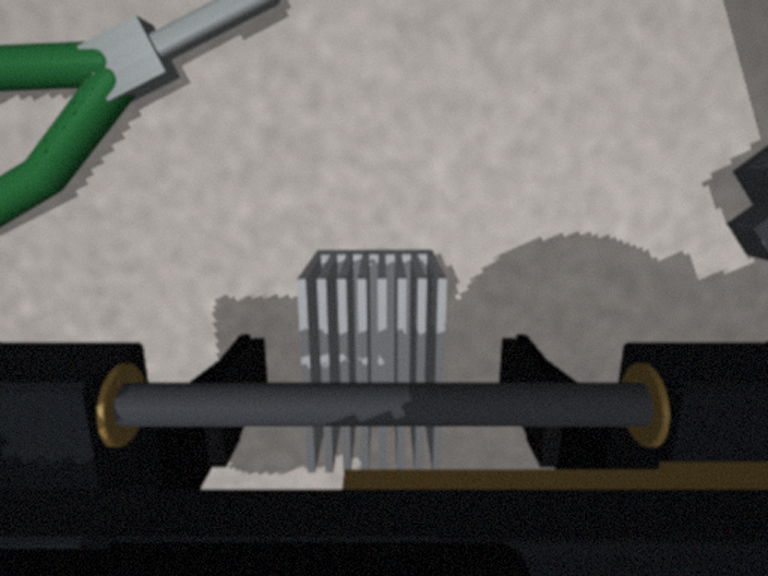

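Request:
step_arm:
  rows:
    - [-0.009,-0.018,0,0,0.003,0,-1]
    - [0,0,0,0,0,0,1]
    - [0,0,0,0,0,0,1]
    - [0,0,0,0,0,0,1]
    - [0,0,0,0,0,0,1]
    - [0,0,0,0,0,0,1]
    - [0,0,0,0,0,0,1]
    - [0,0,0,0,0,0,1]

```text
time: 3.25
ee_pos: [0.5213, 0.021, 0.0204]
ee_rot: [0.002, 0.23, 0.973, -0.0]
wrist_force: [-0.4, -0.3, -0.1]
width: 0.0438
```

```bash
python3 - <<'E'
from cell import *
from h import *
show(get_obs())
c=capture("wrist"); save(c,"pics/d2.png",170,140,170,190,4)
E
```

```text
{'t': 3.25, 'tcp': [0.5213, 0.021, 0.0204], 'jaw': np.float64(63.42), 'tilt': [0.0048, -0.0012, -1.0], 'F': [-0.4, -0.3, -0.1], 'w': 0.0438, 'q': [-0.17, 0.72, 1.84, -0.0, 0.58, -1.28]}
```

View pics/d2.png

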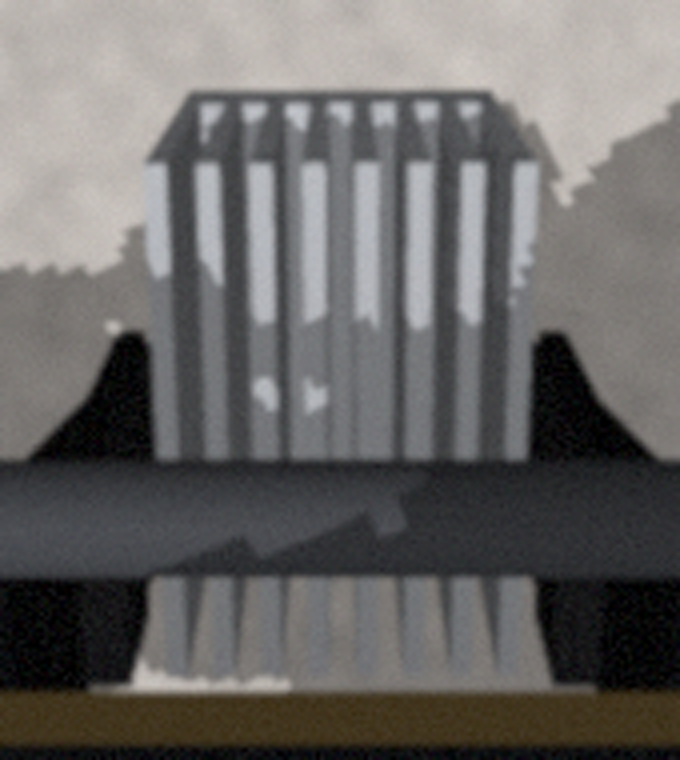

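```bash
python3 - <<'E'
from cell import *
from h import *
w=capture("wrist"); o=get_obs(); show(o)
p,r=fit([(w,HS[[0,3]],cr([(538,161),(147,161)],170,140,4))],[.516,.025,-.46]); print("hs",p,np.degrees(p[2]),r.tolist())
R_=pose(o)["rot"]; print("in tool", R_.T@(np.r_[p[:2],0]-o["ee_pos"]))
E
```

```text
{'t': 3.35, 'tcp': [0.5212, 0.021, 0.0204], 'jaw': np.float64(63.42), 'tilt': [0.0048, -0.0012, -1.0], 'F': [0.3, 0.3, 0.7], 'w': 0.0436, 'q': [-0.17, 0.72, 1.84, -0.0, 0.58, -1.28]}
hs [ 0.51439023  0.02492871 -0.46610236] -26.705698099829 [[0.3, 0.0], [-0.3, 0.0]]
in tool [0.00799288 0.00043959 0.02033491]
```

Request:
step_arm:
  rows:
    - [0,0,0.27,0,0,0,1]
    - [0,0,0.27,0,0,0,1]
    - [0,0,0.27,0,0,0,1]
    - [0.05,0.2,0.05,0,0,0.087,1]
    - [0.055,0.29,0,0,0,0.087,1]
    - [0.055,0.29,0,0,0,0.087,1]
    - [0.055,0.29,0,0,0,0.087,1]
    - [0.05,0.25,0,0,0,0.07,1]
    - [0,0,0,0,0,0,1]

```text
time: 4.25
ee_pos: [0.5576, 0.2256, 0.1495]
ee_rot: [-0.002, -0.107, 0.994, -0.002]
wrist_force: [-0.1, -0.7, -2.4]
width: 0.044
```

```bash
cat >> h.py <<'E'
def go(o,x,y,z,jaw):
    p=pose(o); t=np.array(p["tcp"]); d=(np.array([x,y,z])-t)
    a=p["tilt"]; dj=(jaw-p["jaw"]+180)%360-180
    print("d mm",(d*1000).round(1),"share",(d/.15).round(3),"tilt share",round(-a[1]/1.571,4),round(a[0]/1.571,4),"dj",round(dj,2),"share",round(dj/90,4))
E
python3 - <<'E'
from cell import *
from h import *
o=get_obs(); show(o); go(o,.5627,.2373,.11,102.4)
c=capture("wrist"); save(c,"pics/e1.png",0,0,512,384,1.5)
E
```

```text
{'t': 4.25, 'tcp': [0.5576, 0.2256, 0.1495], 'jaw': np.float64(102.26), 'tilt': [-0.0031, -0.0035, -1.0], 'F': [-0.1, -0.7, -2.4], 'w': 0.044, 'q': [0.2, 0.59, 1.56, -0.0, 1.0, -1.58]}
d mm [  5.1  11.7 -39.5] share [ 0.034  0.078 -0.263] tilt share 0.0022 -0.002 dj 0.14 share 0.0016
```

View pics/e1.png

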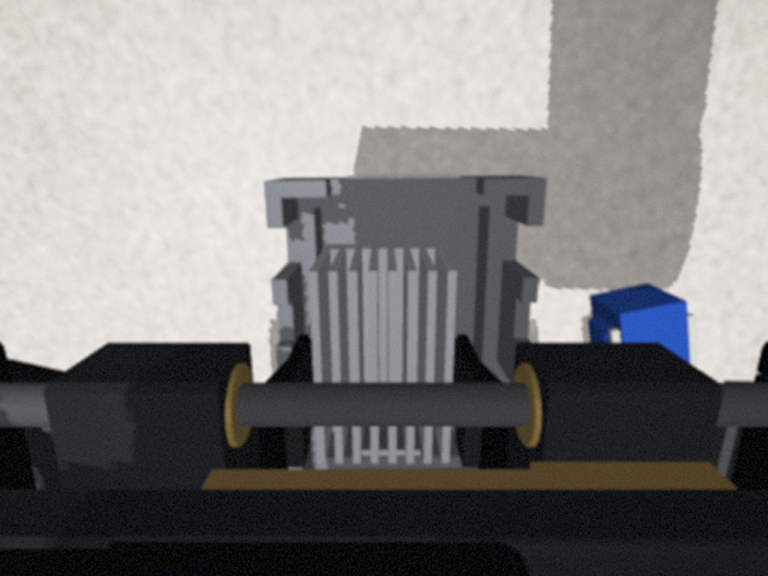

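Request:
step_arm:
  rows:
    - [0.034,0.078,-0.05,0.002,-0.002,0.002,1]
    - [0,0,0,0,0,0,1]

```text
time: 4.5
ee_pos: [0.5605, 0.2347, 0.1399]
ee_rot: [-0.003, -0.106, 0.994, -0.001]
wrist_force: [-0.7, 0.1, -1.2]
width: 0.0436
```

```bash
python3 - <<'E'
from cell import *
from h import *
c=capture("wrist"); save(c,"pics/e2.png",165,95,210,120,3.8)
o=get_obs(); show(o); go(o,.5627,.2373,.026,102.4)
q=proj(c,world([.592,.2437,.2155],RIM[[0,3]])); print(((q-[165,95]+.5)*3.8-.5).round())
E
```

```text
{'t': 4.55, 'tcp': [0.5602, 0.2337, 0.1402], 'jaw': np.float64(102.21), 'tilt': [-0.006, -0.0043, -1.0], 'F': [0.2, 0.3, -1.9], 'w': 0.0437, 'q': [0.21, 0.61, 1.55, -0.0, 0.99, -1.57]}
d mm [   2.5    3.6 -114.2] share [ 0.017  0.024 -0.761] tilt share 0.0027 -0.0038 dj 0.19 share 0.0021
[[728.  73.]
 [-23.  76.]]
```

View pics/e2.png

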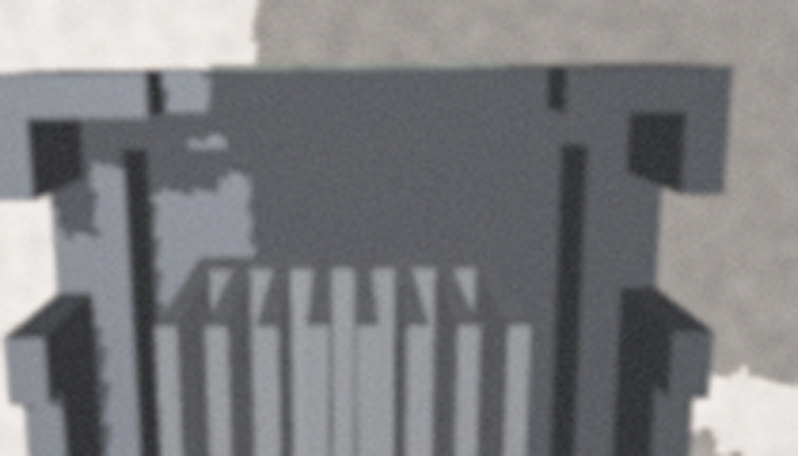

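Request:
step_arm:
  rows:
    - [0.017,0.024,-0.1,0.0027,-0.0038,0.002,1]
    - [-0.005,0.0,-0.15,0,0,0,1]
    - [-0.005,0,-0.15,0,0,0,1]
    - [0,0,0,0,0,0,1]

```text
time: 4.95
ee_pos: [0.5617, 0.2325, 0.0789]
ee_rot: [-0.0, -0.104, 0.995, -0.001]
wrist_force: [-0.8, 0.0, -1.8]
width: 0.0435
```

```bash
python3 - <<'E'
from cell import *
from h import *
o=get_obs(); show(o); go(o,.5627,.2373,.026,102.4)
E
```

```text
{'t': 4.95, 'tcp': [0.5617, 0.2325, 0.0789], 'jaw': np.float64(101.99), 'tilt': [-0.0002, -0.0013, -1.0], 'F': [-0.8, 0.0, -1.8], 'w': 0.0435, 'q': [0.21, 0.69, 1.59, -0.0, 0.86, -1.57]}
d mm [  1.    4.8 -52.9] share [ 0.007  0.032 -0.353] tilt share 0.0008 -0.0001 dj 0.41 share 0.0046
```

Request:
step_arm:
  rows:
    - [0.007,0.035,-0.1,0.0008,0,0.005,1]
    - [0,0.01,-0.13,0,0,0,1]
    - [0,0,-0.08,0,0,0,1]
    - [0,0,0,0,0,0,1]

```text
time: 5.35
ee_pos: [0.5654, 0.2381, 0.0321]
ee_rot: [0.002, -0.107, 0.994, 0.0]
wrist_force: [-0.7, -0.4, -2.5]
width: 0.0441
```

```bash
python3 - <<'E'
from cell import *
from h import *
o=get_obs(); show(o); go(o,.5627,.2373,.025,102.4)
E
```

```text
{'t': 5.35, 'tcp': [0.5654, 0.2381, 0.0321], 'jaw': np.float64(102.26), 'tilt': [0.004, 0.0009, -1.0], 'F': [-0.7, -0.4, -2.5], 'w': 0.0441, 'q': [0.22, 0.77, 1.6, 0.0, 0.77, -1.57]}
d mm [-2.7 -0.8 -7.1] share [-0.018 -0.005 -0.047] tilt share -0.0006 0.0025 dj 0.14 share 0.0016
```

Request:
step_arm:
  rows:
    - [-0.015,-0.005,-0.03,0,0.0025,0.001,1]
    - [0,0,-0.025,0,0,0,1]
    - [0,0,-0.01,0,0,0,1]
    - [0,0,0,0,0,0,1]

```text
time: 5.75
ee_pos: [0.5647, 0.2375, 0.0252]
ee_rot: [0.002, -0.108, 0.994, 0.001]
wrist_force: [0.3, -0.1, -2.2]
width: 0.0438
```

Request:
step_arm:
  rows:
    - [0,0,-0.012,0,0,0,1]
    - [0,0,-0.006,0,0,0,1]

```text
time: 5.95
ee_pos: [0.5654, 0.2377, 0.0244]
ee_rot: [0.003, -0.108, 0.994, 0.001]
wrist_force: [-2.2, -1.1, 5.2]
width: 0.0436
```

Request:
step_arm:
  rows:
    - [0,0,0.003,0,0,0,-0.35]
    - [0,0,0,0,0,0,-0.35]
    - [0,0,0,0,0,0,-0.35]
    - [0,0,0,0,0,0,-0.35]
    - [0,0,0.1,0,0,0,-0.35]
    - [0,0,0.25,0,0,0,-0.35]
    - [0,0,0.25,0,0,0,-0.35]
    - [0,0,0.25,0,0,0,-0.35]
    - [0,0,0.1,0,0,0,-0.35]

```text
time: 6.85
ee_pos: [0.5642, 0.2374, 0.1725]
ee_rot: [0.002, -0.108, 0.994, 0.001]
wrist_force: [0.0, -0.5, 0.2]
width: 0.0586
```

```bash
python3 - <<'E'
from cell import *
from h import *
c=capture("wrist"); save(c,"pics/f1.png",0,0,512,384,1.5)
o=get_obs(); show(o)
E
```

```text
{'t': 6.9, 'tcp': [0.5651, 0.2377, 0.1741], 'jaw': np.float64(102.36), 'tilt': [0.0059, 0.0023, -1.0], 'F': [0.5, -0.5, 1.3], 'w': 0.0588, 'q': [0.22, 0.57, 1.52, 0.0, 1.05, -1.57]}
```

View pics/f1.png

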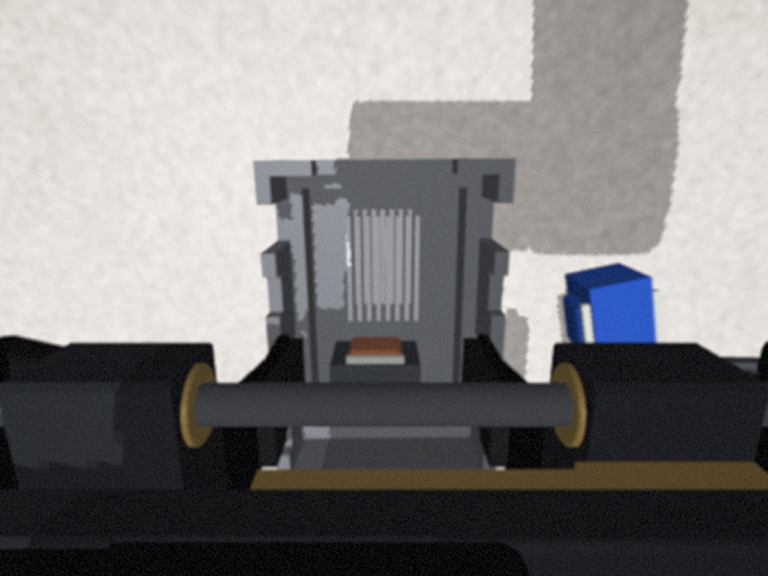

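Request:
step_arm:
  rows:
    - [0,-0.25,0.05,0,0,-0.015,-0.35]
    - [0,-0.3,0,0,0,-0.015,-0.35]
    - [0,-0.3,0,0,0,-0.015,-0.35]
    - [0,-0.3,0,0,0,-0.015,-0.35]
    - [0,-0.3,0,0,0,-0.015,-0.35]
    - [0,-0.3,0,0,0,-0.015,-0.35]
    - [0,-0.3,0,0,0,-0.015,-0.35]
    - [0,-0.3,0,0,0,-0.015,-0.35]
    - [0,-0.3,0,0,0,-0.015,-0.35]
    - [0,-0.3,0,0,0,0,-0.35]

```text
time: 7.9
ee_pos: [0.5618, -0.213, 0.1857]
ee_rot: [0.007, -0.003, 1.0, 0.002]
wrist_force: [0.3, 0.1, -0.1]
width: 0.059
```

```bash
python3 - <<'E'
from cell import *
from h import *
o=get_obs(); show(o); go(o,.5663,-.2122,.15,89.8)
for n in("wrist","scene","side"):
    c=capture(n); save(c,f"pics/g{n}.png",0,0,512,384,1.5)
c=capture("scene"); save(c,"pics/g2.png",260,110,110,90,7)
c=capture("side"); save(c,"pics/g3.png",200,110,110,80,7)
o=get_obs(); show(o)
E
```

```text
{'t': 7.9, 'tcp': [0.5618, -0.213, 0.1857], 'jaw': np.float64(90.4), 'tilt': [0.0138, 0.0034, -0.9999], 'F': [0.3, 0.1, -0.1], 'w': 0.059, 'q': [-0.55, 0.53, 1.54, 0.01, 1.06, -2.14]}
d mm [  4.5   0.8 -35.7] share [ 0.03   0.005 -0.238] tilt share -0.0022 0.0088 dj -0.6 share -0.0067
{'t': 8.15, 'tcp': [0.5617, -0.2107, 0.1853], 'jaw': np.float64(90.39), 'tilt': [0.0128, 0.0044, -0.9999], 'F': [-0.1, -0.4, 0.7], 'w': 0.0589, 'q': [-0.55, 0.53, 1.54, 0.01, 1.06, -2.13]}
```

View pics/gwrist.png

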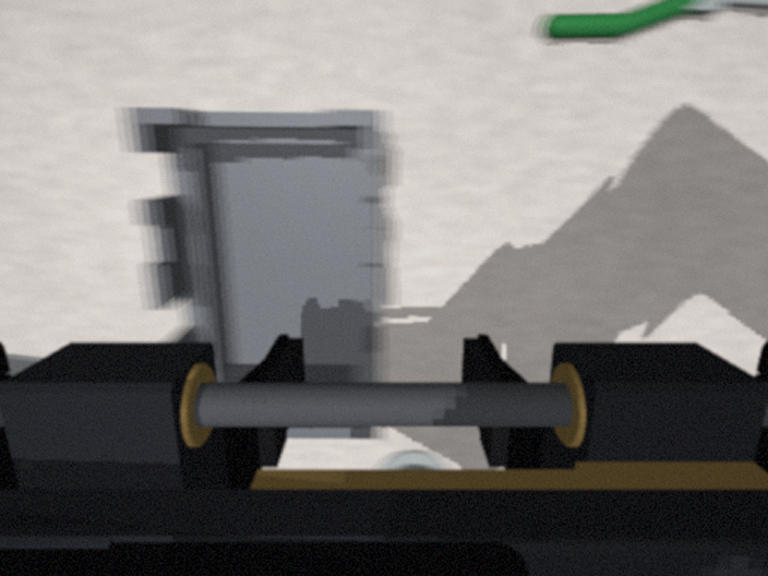

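View pics/g2.png

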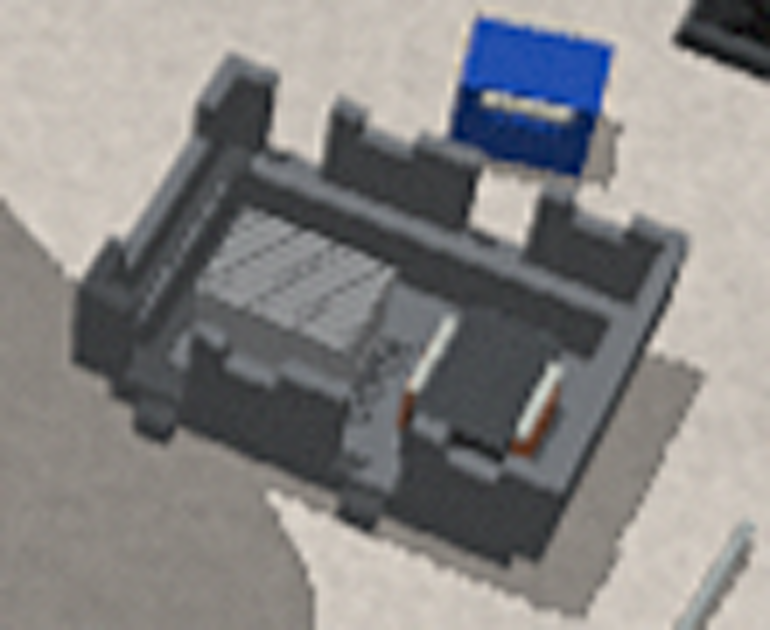

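View pics/g3.png

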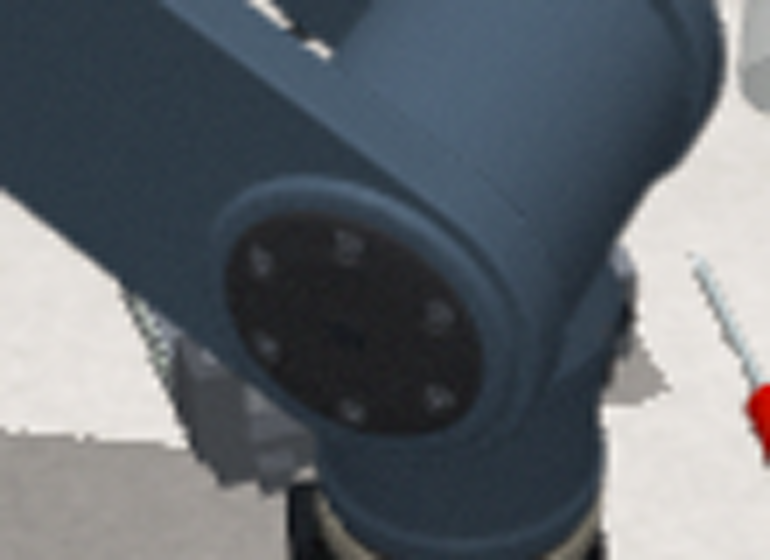

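Request:
step_arm:
  rows:
    - [0.03,-0.005,-0.1,-0.003,0.008,-0.006,-0.35]
    - [0,0,-0.1,0,0,0,-0.35]
    - [0,0,-0.05,0,0,0,-0.35]
    - [0,0,0,0,0,0,-0.35]

```text
time: 8.55
ee_pos: [0.5664, -0.2044, 0.1445]
ee_rot: [-0.002, -0.002, 1.0, 0.001]
wrist_force: [0.1, 0.4, -0.0]
width: 0.0588
```

```bash
python3 - <<'E'
from cell import *
from h import *
o=get_obs(); show(o); go(o,.5663,-.2122,.11,89.8)
capture("side")
c=capture("wrist"); save(c,"pics/i1.png",40,40,250,190,3.2)
print(c["T"].round(5).tolist())
o=get_obs(); show(o)
s=capture("scene")
M=RIM
print(fit([(s,M,cr([(232,52),(688,238),(560,490),(77,286)],260,110,7))],[.59,.24,.2]))
E
```

```text
{'t': 8.55, 'tcp': [0.5664, -0.2044, 0.1445], 'jaw': np.float64(90.2), 'tilt': [-0.0036, 0.0014, -1.0], 'F': [0.1, 0.4, -0.0], 'w': 0.0588, 'q': [-0.53, 0.59, 1.56, -0.0, 0.99, -2.11]}
d mm [ -0.1  -7.8 -34.5] share [-0.001 -0.052 -0.23 ] tilt share -0.0009 -0.0023 dj -0.4 share -0.0044
[[-0.00207, 0.96483, 0.26286, 0.49471], [0.99999, 0.00124, 0.00333, -0.20462], [0.00289, 0.26286, -0.96483, 0.30803], [0.0, 0.0, 0.0, 1.0]]
{'t': 8.65, 'tcp': [0.5669, -0.2051, 0.1456], 'jaw': np.float64(90.18), 'tilt': [-0.0018, 0.0004, -1.0], 'F': [0.1, 0.6, 0.1], 'w': 0.0585, 'q': [-0.53, 0.59, 1.56, -0.0, 0.99, -2.11]}
(array([0.59233212, 0.24438477, 0.21668705]), array([[-0.4, -0.2],
       [ 0.8, -0.2],
       [ 0.1,  0.5],
       [-0.3, -0.2]]))
```

View pics/i1.png

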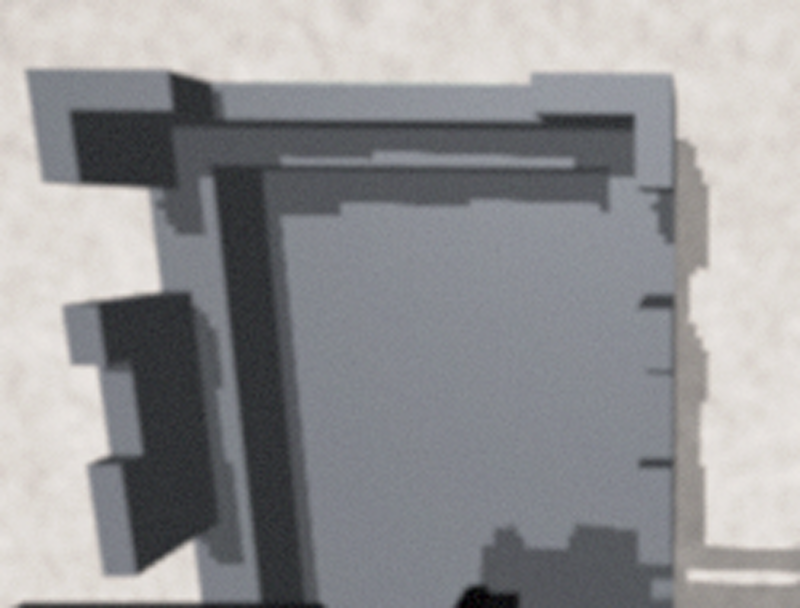

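```bash
python3 - <<'E'
from cell import *
from h import *
c=capture("wrist")
M=np.array([[-.1,.068,.08],[-.1,-.068,.08],[-.077,-.068,.08],[-.051,-.068,.08],[-.0375,-.068,.08],[-.0145,-.068,.08],[.013,-.068,.08],[-.077,.06,.08]])
px=cr([(673,75),(28,71),(42,182),(63,308),(70,363),(90,467),(105,575),(638,187)],40,40,3.2)
p,r=fit([(c,M,px)],[.5665,-.2762,0]); print(p,np.degrees(p[2]),r.tolist())
p,r=fit([(c,M,px)],[.5665,-.2762,0,0]); print(p,np.degrees(p[2]),r.tolist())
E
```

```text
[ 0.5664186  -0.27803989 -0.00520174] -0.2980376547670712 [[-1.0, 0.1], [-0.1, -0.1], [1.0, 0.7], [0.4, -0.9], [1.1, 0.6], [-0.4, -1.3], [0.3, -0.5], [-1.6, 0.4]]
[ 0.56641594 -0.27718757 -0.00541105  0.00185193] -0.3100303914837819 [[0.2, -0.2], [-0.6, -0.5], [0.6, 0.6], [0.0, -0.7], [0.8, 1.0], [-0.7, -0.7], [0.1, 0.3], [-0.5, 0.3]]
```

Request:
step_arm:
  rows:
    - [0,-0.055,-0.1,0,-0.001,-0.004,-0.35]
    - [-0.01,-0.012,-0.12,0,0,0,-0.35]
    - [0,0,-0.03,0,0,0,-0.35]
    - [0,0,0,0,0,0,-0.35]

```text
time: 9.15
ee_pos: [0.5673, -0.2189, 0.1085]
ee_rot: [0.003, 0.003, 1.0, -0.002]
wrist_force: [-0.1, 0.4, -0.3]
width: 0.0589
```

```bash
python3 - <<'E'
from cell import *
from h import *
o=get_obs(); show(o); go(o,.5667,-.213,.046,89.7)
E
```

```text
{'t': 9.15, 'tcp': [0.5673, -0.2189, 0.1085], 'jaw': np.float64(89.7), 'tilt': [0.0065, -0.0043, -1.0], 'F': [-0.1, 0.4, -0.3], 'w': 0.0589, 'q': [-0.55, 0.65, 1.58, -0.0, 0.91, -2.12]}
d mm [ -0.6   5.9 -62.5] share [-0.004  0.039 -0.417] tilt share 0.0027 0.0041 dj 0.0 share 0.0
```

Request:
step_arm:
  rows:
    - [-0.005,0.035,0,0.0027,0.004,0,-0.35]
    - [-0.008,0.005,-0.12,0,0,0,-0.35]
    - [-0.008,0,-0.14,0,0,0,-0.35]
    - [0,0,-0.08,0,0,0,-0.35]
    - [0,0,0,0,0,0,-0.35]

```text
time: 9.65
ee_pos: [0.5664, -0.2136, 0.0591]
ee_rot: [0.003, 0.003, 1.0, -0.001]
wrist_force: [0.0, 0.1, 1.1]
width: 0.0591
```

```bash
python3 - <<'E'
from cell import *
from h import *
o=get_obs(); show(o); go(o,.5667,-.213,.046,89.7)
E
```

```text
{'t': 9.65, 'tcp': [0.5664, -0.2136, 0.0591], 'jaw': np.float64(89.65), 'tilt': [0.0051, -0.0026, -1.0], 'F': [0.0, 0.1, 1.1], 'w': 0.0591, 'q': [-0.55, 0.72, 1.61, 0.0, 0.81, -2.11]}
d mm [  0.3   0.6 -13.1] share [ 0.002  0.004 -0.087] tilt share 0.0017 0.0032 dj 0.05 share 0.0006
```

Request:
step_arm:
  rows:
    - [0,0.004,-0.07,0.0017,0.003,0,-0.35]
    - [0,0,-0.03,0,0,0,-0.35]
    - [0,0,0,0,0,0,-0.35]
    - [0,0,0,0,0,0,1]
    - [0,0,0,0,0,0,1]
    - [0,0,0,0,0,0,1]
    - [0,0,0,0,0,0,1]
    - [0,0,0,0,0,0,1]
    - [0,0,0,0,0,0,1]
    - [0,0,0,0,0,0,1]

```text
time: 10.65
ee_pos: [0.569, -0.214, 0.0464]
ee_rot: [0.003, 0.003, 1.0, -0.001]
wrist_force: [0.3, 2.2, 0.3]
width: 0.0106
```

```bash
python3 - <<'E'
from cell import *
from h import *
o=get_obs(); show(o)
c=capture("wrist"); save(c,"pics/j1.png",40,40,250,190,3.2)
E
```

```text
{'t': 10.65, 'tcp': [0.569, -0.214, 0.0464], 'jaw': np.float64(89.66), 'tilt': [0.0055, -0.0029, -1.0], 'F': [0.3, 2.2, 0.3], 'w': 0.0106, 'q': [-0.54, 0.74, 1.61, 0.0, 0.79, -2.11]}
```

View pics/j1.png

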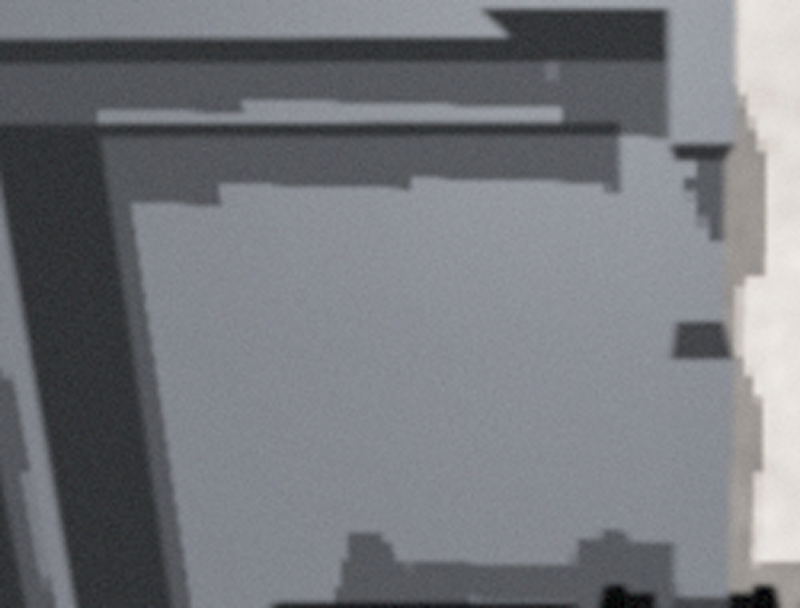

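Request:
step_arm:
  rows:
    - [0,0,0,0,0,0,1]
    - [0,0,0,0,0,0,1]

```text
time: 10.9
ee_pos: [0.5689, -0.2137, 0.0464]
ee_rot: [0.003, 0.003, 1.0, -0.001]
wrist_force: [0.9, -0.2, -0.4]
width: 0.0077
```

Request:
step_arm:
  rows:
    - [0,0,0.1,0,0,0,1]
    - [0,0,0.1,0,0,0,1]
    - [0,0,0.1,0,0,0,1]
    - [0,0,0,0,0,0,1]

```text
time: 11.3
ee_pos: [0.5669, -0.2125, 0.0928]
ee_rot: [0.0, 0.003, 1.0, 0.0]
wrist_force: [-0.2, 0.2, -2.9]
width: 0.0081
```

```bash
python3 - <<'E'
from cell import *
from h import *
o=get_obs(); show(o)
for n in("wrist","scene","side"):
    c=capture(n); save(c,f"pics/k{n}.png",*((0,0,512,384,1.5) if n=="wrist" else (90,200,200,150,4) if n=="scene" else (190,220,170,140,4.5)))
E
```

```text
{'t': 11.3, 'tcp': [0.5669, -0.2125, 0.0928], 'jaw': np.float64(89.62), 'tilt': [0.0006, 0.001, -1.0], 'F': [-0.2, 0.2, -2.9], 'w': 0.0081, 'q': [-0.54, 0.67, 1.59, 0.0, 0.88, -2.11]}
```

View pics/kscene.png

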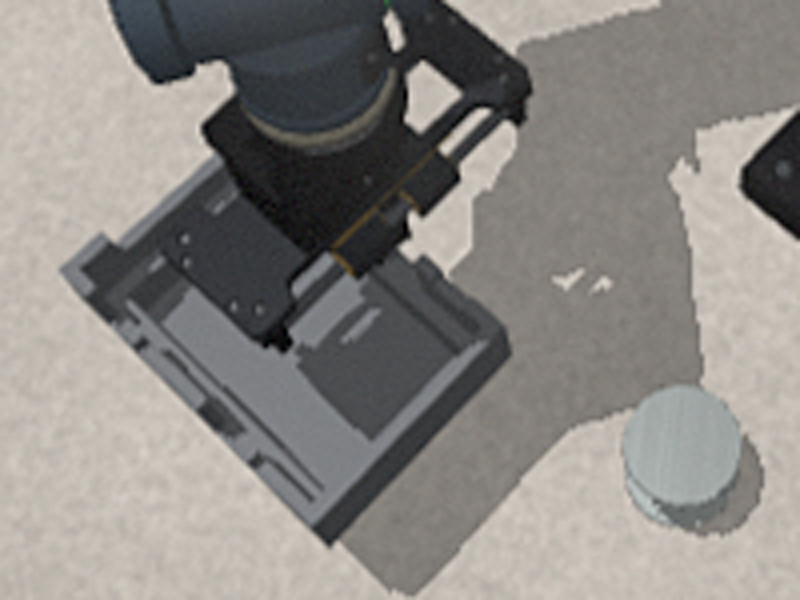

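View pics/kside.png

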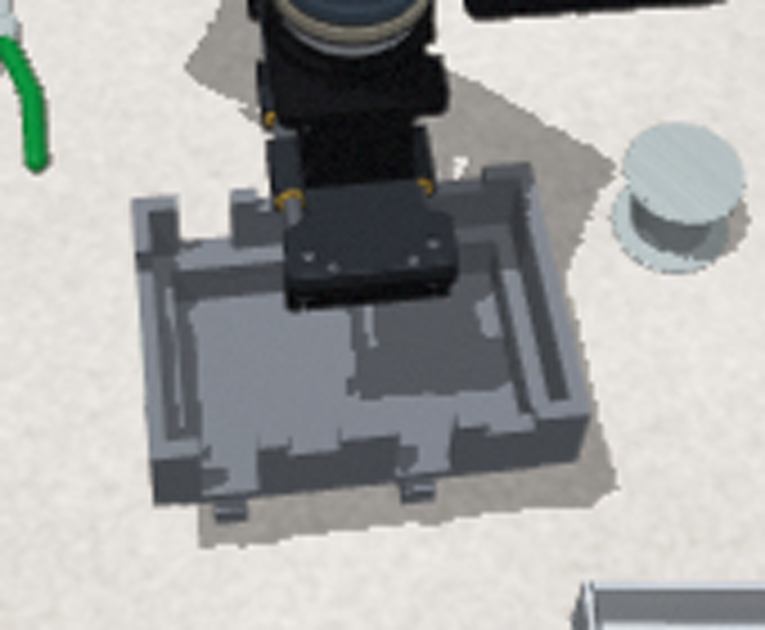

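View pics/kwrist.png

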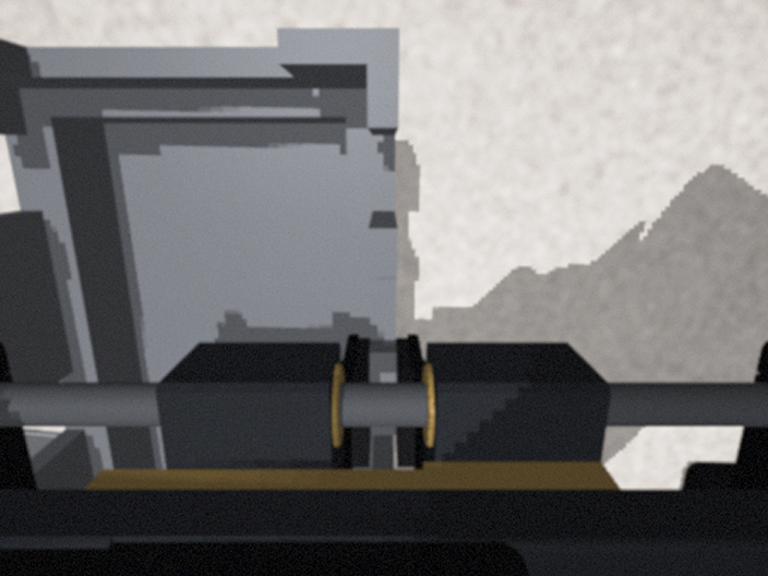

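```bash
cat >> h.py <<'E'
def world6(p,M): return R.from_rotvec(p[3:6]).apply(M)+p[:3]
def fit6(obs,p0,w=None):
    f=lambda p: np.concatenate([((proj(c,world6(p,M))-px)).ravel() for c,M,px in obs])
    r=least_squares(f,p0,loss='soft_l1'); return r.x, f(r.x).reshape(-1,2).round(1)
E
python3 - <<'E'
from cell import *
from h import *
w,s,d=[capture(n) for n in("wrist","scene","side")]
o=get_obs(); show(o)
A=(s,RIM[1:],cr([(508,345),(330,533),(60,270)],90,200,4))
B=(d,RIM,cr([(133,200),(531,165),(589,405),(152,483)],190,220,4.5))
W=(w,np.array([[-.1,.068,.08],[-.1,.038,.08],[-.077,.068,.08]]),cr([(399,28),(278,28),(398,128)],0,0,1.5))
for ob in([A,B],[A,B,W]):
    p,r=fit6(ob,[.5664,-.277,.046,0,0,0]); print(p[:3].round(4),np.degrees(p[3:]).round(2),r.tolist())
Rt=pose(o)["rot"]; print("grip pt in tote", R.from_rotvec(p[3:]).inv().apply(o["ee_pos"]-p[:3]))
E
```

```text
{'t': 11.6, 'tcp': [0.565, -0.2114, 0.0896], 'jaw': np.float64(89.62), 'tilt': [-0.0046, 0.0041, -1.0], 'F': [0.3, -0.4, -3.4], 'w': 0.0074, 'q': [-0.54, 0.67, 1.59, 0.0, 0.88, -2.11]}
[ 0.561  -0.2726  0.0386] [1.83 2.15 0.26] [[0.4, -4.7], [-2.2, -0.6], [0.4, 1.4], [-0.1, 0.1], [-0.4, 0.3], [0.6, 3.4], [0.7, -4.0]]
[ 0.5589 -0.2712  0.0387] [2.11 2.35 0.2 ] [[0.1, -5.6], [-2.5, -1.6], [0.2, 0.4], [-0.9, -0.4], [-1.2, 0.0], [-0.5, 3.2], [-0.4, -4.5], [-0.2, 0.1], [-0.6, 1.8], [0.6, -0.4]]
grip pt in tote [0.00433917 0.06156795 0.04884319]
```

```bash
python3 - <<'E'
from cell import *
from h import *
w,s,d=[capture(n) for n in("wrist","scene","side")]
o=get_obs(); show(o)
A=(s,RIM[1:],cr([(497,320),(323,515),(60,270)],90,200,4))
B=(d,RIM,cr([(133,200),(531,165),(589,405),(151,463)],190,220,4.5))
W=(w,np.array([[-.1,.068,.08],[-.1,.038,.08],[-.077,.068,.08]]),cr([(399,28),(278,28),(398,128)],0,0,1.5))
for ob in([A,B],[A,B,W]):
    p,r=fit6(ob,[.5664,-.277,.046,0,0,0]); print(p[:3].round(4),np.degrees(p[3:]).round(2),r.tolist())
print("grip pt in tote", R.from_rotvec(p[3:]).inv().apply(o["ee_pos"]-p[:3]))
for c,n,(x,y,ww,h,k) in((s,"l2",(90,200,200,150,4)),(d,"l3",(190,220,170,140,4.5))):
    i=cv2.resize(c["pixels"][y:y+h,x:x+ww],None,fx=k,fy=k,interpolation=cv2.INTER_CUBIC)
    for P in (RIM, RIM*[.92,.882,1]):
        q=((proj(c,world6(p,P))-[x,y]+.5)*k-.5).astype(np.int32); cv2.polylines(i,[q],True,(0,0,255),1)
    cv2.imwrite(f"pics/{n}.png",i)
E
```

```text
{'t': 11.75, 'tcp': [0.5653, -0.2116, 0.0898], 'jaw': np.float64(89.62), 'tilt': [-0.0041, 0.0037, -1.0], 'F': [-0.3, -0.4, -2.7], 'w': 0.0076, 'q': [-0.54, 0.67, 1.59, 0.0, 0.88, -2.11]}
[ 0.5624 -0.2749  0.0411] [-1.09  0.1   0.38] [[3.1, -0.0], [-1.1, 1.5], [0.2, -0.0], [-0.8, 0.6], [-1.1, -1.0], [0.4, 0.5], [0.0, -0.8]]
[ 0.5613 -0.2741  0.0428] [-0.03  0.42  0.22] [[2.5, -0.2], [-1.7, 1.7], [-0.4, -0.3], [-1.1, -0.0], [-1.1, -1.2], [0.1, 1.0], [-0.4, -0.8], [-0.1, 0.2], [-0.4, 1.1], [0.7, -1.0]]
grip pt in tote [0.00391498 0.06249055 0.04708035]
```

View pics/l2.png

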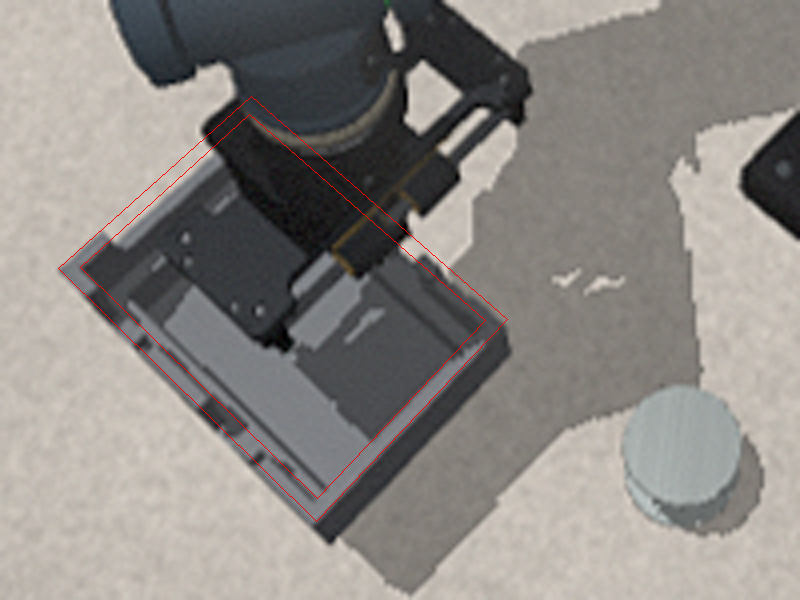

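View pics/l3.png

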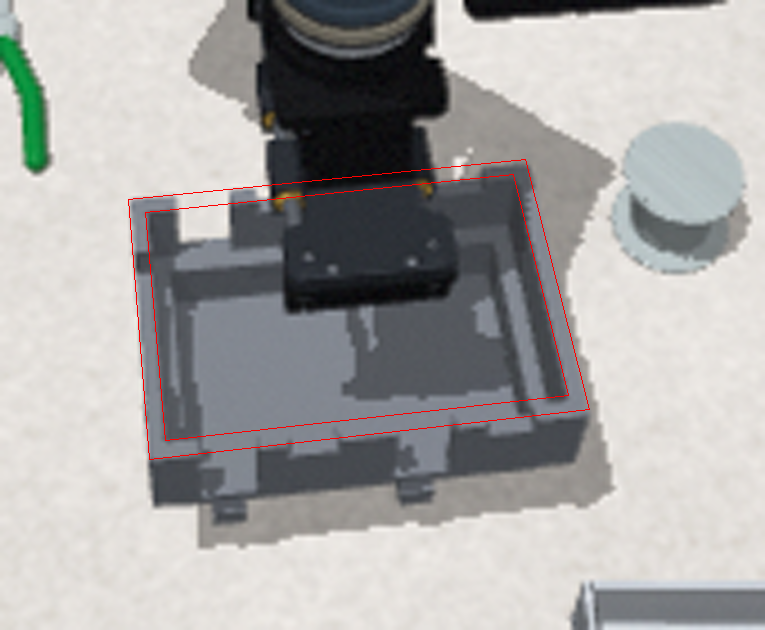

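Request:
step_arm:
  rows:
    - [0,0,0.15,0,0,0,1]
    - [0,0,0.22,0,0,0,1]
    - [0,0,0.22,0,0,0,1]
    - [0,0,0.2,0,0,0,1]
    - [0,0,0.1,0,0,0,1]

```text
time: 12.25
ee_pos: [0.5613, -0.2093, 0.2219]
ee_rot: [-0.008, 0.004, 1.0, 0.006]
wrist_force: [0.2, 0.4, -2.4]
width: 0.0078
```

Request:
step_arm:
  rows:
    - [0.01,0.05,0,0,0,-0.04,1]
    - [0.01,0.1,0,0,0,-0.07,1]
    - [0.01,0.14,0,0,0,-0.085,1]
    - [0.01,0.14,0,0,0,-0.085,1]
    - [0.01,0.14,0,0,0,-0.085,1]
    - [0.01,0.14,0,0,0,-0.085,1]
    - [0.01,0.14,0,0,0,-0.085,1]
    - [0.01,0.14,0,0,0,-0.085,1]
    - [0.01,0.14,0,0,0,-0.085,1]
    - [0.01,0.1,0,0,0,-0.06,1]

```text
time: 13.25
ee_pos: [0.5778, -0.0219, 0.2237]
ee_rot: [-0.001, 0.591, 0.807, 0.005]
wrist_force: [-0.1, -0.1, -3.5]
width: 0.0073
```

```bash
python3 - <<'E'
from cell import *
from h import *
o=get_obs(); show(o); go(o,.603,.1808,.2,-77.7)
c=capture("scene"); save(c,"pics/m1.png",0,0,512,384,1.5)
E
```

```text
{'t': 13.25, 'tcp': [0.5778, -0.0219, 0.2237], 'jaw': np.float64(17.58), 'tilt': [0.0039, 0.0098, -0.9999], 'F': [-0.1, -0.1, -3.5], 'w': 0.0073, 'q': [-0.24, 0.46, 1.55, 0.01, 1.12, -0.55]}
d mm [ 25.2 202.7 -23.7] share [ 0.168  1.351 -0.158] tilt share -0.0062 0.0025 dj -95.28 share -1.0587
```

View pics/m1.png

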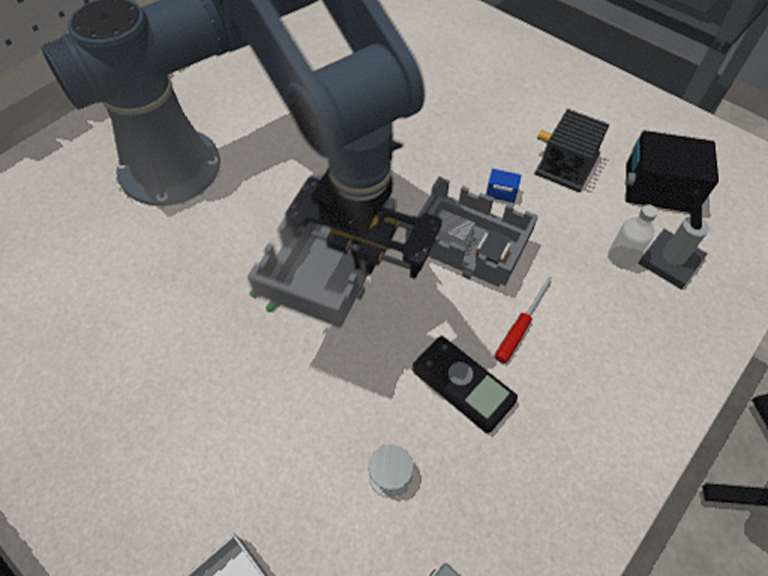

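Tote held level halfway round. Continuing.

Request:
step_arm:
  rows:
    - [0.015,0.08,0,-0.003,0.001,-0.06,1]
    - [0.015,0.11,0,-0.003,0.001,-0.085,1]
    - [0.015,0.12,0,0,0,-0.085,1]
    - [0.015,0.12,0,0,0,-0.085,1]
    - [0.015,0.12,0,0,0,-0.085,1]
    - [0.015,0.12,0,0,0,-0.085,1]
    - [0.015,0.12,0,0,0,-0.085,1]
    - [0.015,0.12,0,0,0,-0.085,1]
    - [0.015,0.12,0,0,0,-0.085,1]
    - [0.015,0.11,0,0,0,-0.085,1]

```text
time: 14.3
ee_pos: [0.6014, 0.1524, 0.221]
ee_rot: [0.004, 0.964, 0.266, -0.001]
wrist_force: [1.4, -1.0, -3.0]
width: 0.0076
```

Request:
step_arm:
  rows:
    - [0.01,0.08,0,0,0,-0.085,1]
    - [0.01,0.05,0,0,0,-0.085,1]
    - [0,0,0,0,0,-0.03,1]
    - [0,0,0,0,0,0,1]

```text
time: 14.7
ee_pos: [0.6045, 0.1735, 0.2193]
ee_rot: [0.005, 0.994, 0.109, -0.003]
wrist_force: [0.8, -0.4, -3.5]
width: 0.0079
```

```bash
python3 - <<'E'
from cell import *
from h import *
o=get_obs(); show(o); go(o,.603,.1808,.2,-77.7)
E
```

```text
{'t': 14.7, 'tcp': [0.6045, 0.1735, 0.2193], 'jaw': np.float64(-77.46), 'tilt': [-0.0043, -0.0103, -0.9999], 'F': [0.8, -0.4, -3.5], 'w': 0.0079, 'q': [0.11, 0.54, 1.42, -0.01, 1.19, 1.46]}
d mm [ -1.5   7.3 -19.3] share [-0.01   0.049 -0.129] tilt share 0.0066 -0.0027 dj -0.24 share -0.0027
```

Request:
step_arm:
  rows:
    - [-0.01,0.04,-0.12,0.0066,-0.0027,-0.003,1]
    - [0,0,-0.15,0,0,0,1]
    - [0,0,0,0,0,0,1]
    - [0,0,0,0,0,0,1]

```text
time: 15.1
ee_pos: [0.6038, 0.1778, 0.1782]
ee_rot: [0.001, 0.994, 0.11, 0.001]
wrist_force: [0.1, 0.5, -3.4]
width: 0.0079
```

```bash
python3 - <<'E'
from cell import *
from h import *
o=get_obs(); show(o); go(o,.603,.1808,.14,-77.7)
for n,b in (("wrist",(0,0,512,384,1.5)),("scene",(250,70,140,120,5)),("side",(180,80,150,120,5))):
    c=capture(n); save(c,f"pics/n{n}.png",*b)
E
```

```text
{'t': 15.1, 'tcp': [0.6038, 0.1778, 0.1782], 'jaw': np.float64(-77.33), 'tilt': [0.0016, -0.0018, -1.0], 'F': [0.1, 0.5, -3.4], 'w': 0.0079, 'q': [0.11, 0.58, 1.47, -0.0, 1.09, 1.46]}
d mm [ -0.8   3.  -38.2] share [-0.005  0.02  -0.255] tilt share 0.0011 0.001 dj -0.37 share -0.0041
```

View pics/nwrist.png

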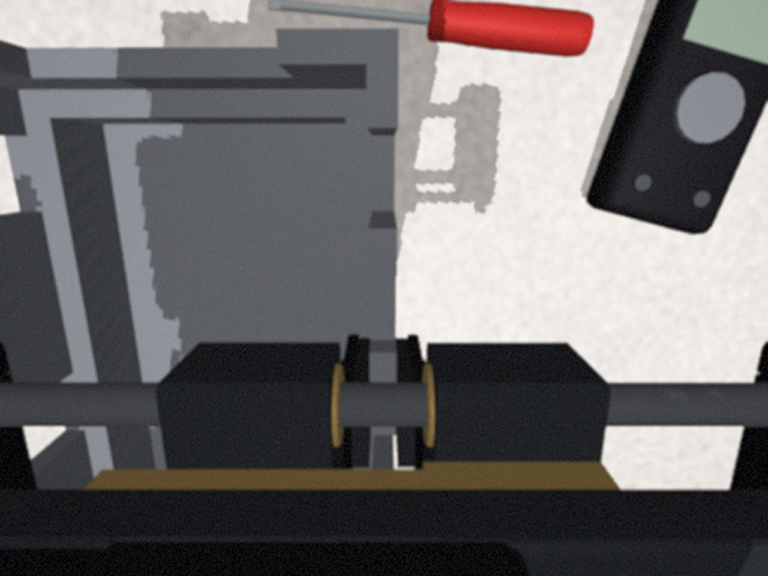

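View pics/nscene.png

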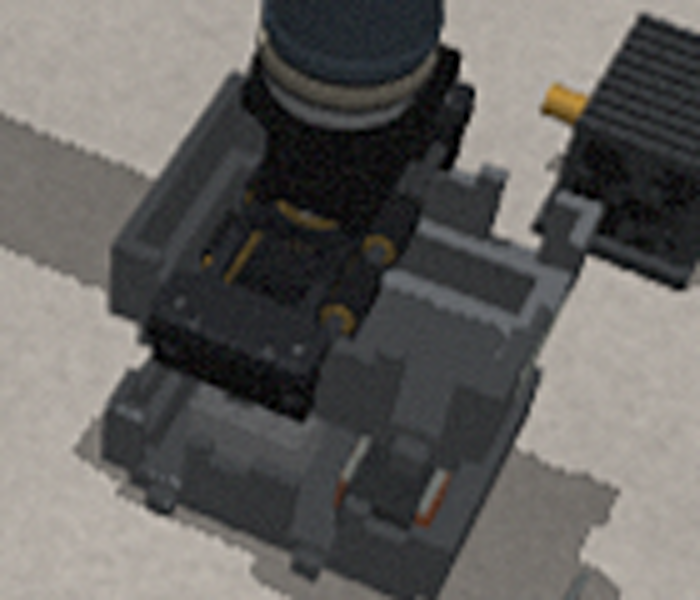

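View pics/nside.png

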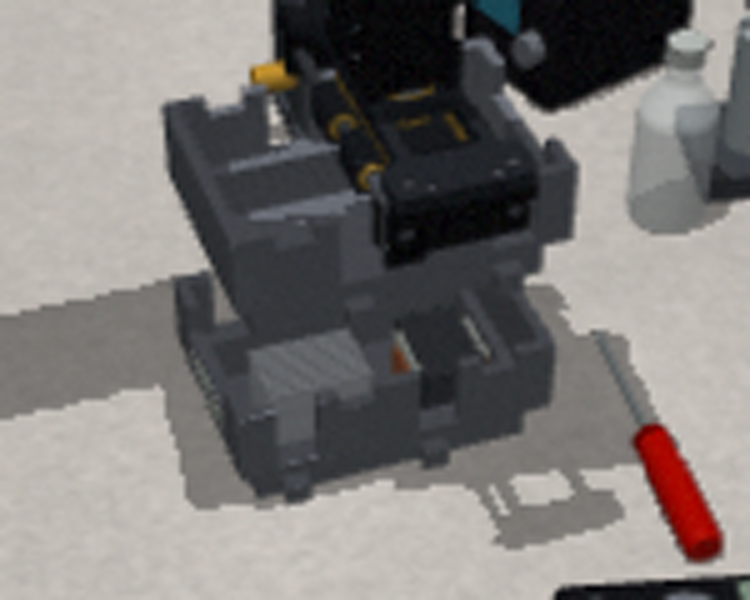

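Request:
step_arm:
  rows:
    - [-0.005,0.022,-0.1,0.001,0.001,-0.004,1]
    - [-0.004,0.005,-0.1,0,0,0,1]
    - [0,0,0,0,0,0,1]
    - [0,0,0,0,0,0,1]

```text
time: 15.65
ee_pos: [0.6044, 0.1826, 0.1494]
ee_rot: [-0.0, 0.994, 0.107, 0.003]
wrist_force: [0.7, 0.4, -3.1]
width: 0.0078
```

```bash
cat > ov.py <<'E'
from cell import *
from h import *
import sys
def ov(tag,pl=(.592,.244,.216),off=(.003,.064,.0464)):
    o=get_obs(); show(o); go(o,.603,.1808,.1164,-77.7)
    P=pose(o); yaw=np.radians(P["jaw"]-89.92); pu=[0,0,yaw]
    tc=world(pu,np.array([off]))[0]; t=o["ee_pos"]-tc; pu=[t[0],t[1],yaw,t[2]]
    print("upper",np.round(pu,4),"lower-frame offset mm",1e3*np.array([[np.cos(pl[2]),np.sin(pl[2])],[-np.sin(pl[2]),np.cos(pl[2])]])@(np.array(pu[:2])-pl[:2]))
    for n,(x,y,ww,h,k) in (("scene",(250,80,140,120,5.5)),("side",(180,80,150,120,5))):
        c=capture(n)
        i=cv2.resize(c["pixels"][y:y+h,x:x+ww],None,fx=k,fy=k,interpolation=cv2.INTER_CUBIC)
        cv2.imwrite(f"pics/{tag}{n}_raw.png",i)
        for p,col in((list(pl)+[0],(0,0,255)),(pu,(0,255,0))):
            q=((proj(c,world(p,RIM))-[x,y]+.5)*k-.5).astype(np.int32); cv2.polylines(i,[q],True,col,1)
            L=np.array([[a+e,b,0.] for a in(.026,-.064) for b in(.067,-.067) for e in(-.008,.008)])
            for u in ((proj(c,world(p,L))-[x,y]+.5)*k-.5).astype(int): cv2.circle(i,tuple(int(v) for v in u),3,col,1)
        cv2.imwrite(f"pics/{tag}{n}.png",i)
if __name__=="__main__": ov(sys.argv[1])
E
python3 ov.py p
```

```text
{'t': 15.65, 'tcp': [0.6044, 0.1826, 0.1494], 'jaw': np.float64(-77.76), 'tilt': [0.0066, 0.0011, -1.0], 'F': [0.7, 0.4, -3.1], 'w': 0.0078, 'q': [0.12, 0.62, 1.49, 0.0, 1.03, 1.47]}
d mm [ -1.4  -1.8 -33. ] share [-0.009 -0.012 -0.22 ] tilt share -0.0007 0.0042 dj 0.06 share 0.0007
upper [ 0.5936  0.2458 -2.9266  0.103 ] lower-frame offset mm [1.98470385 1.37004772]
```

View pics/pscene.png

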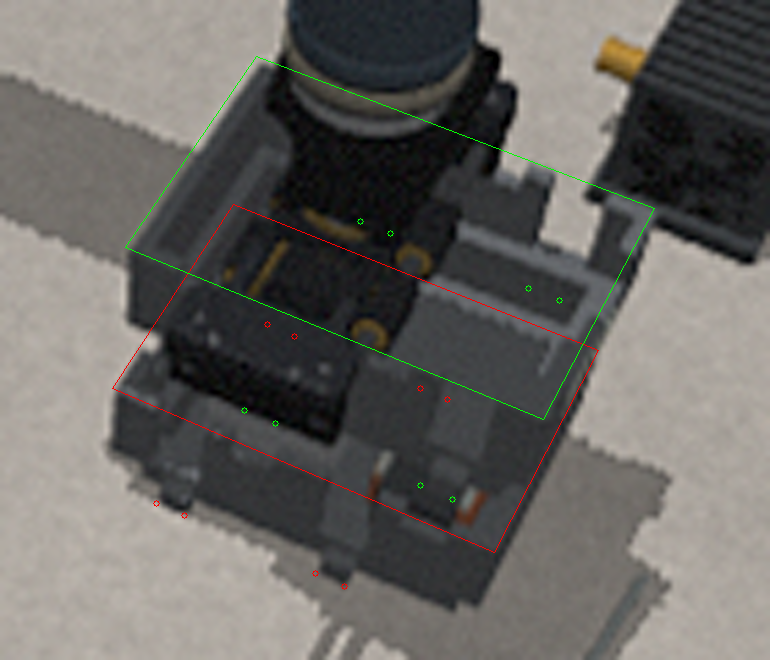

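View pics/pside.png

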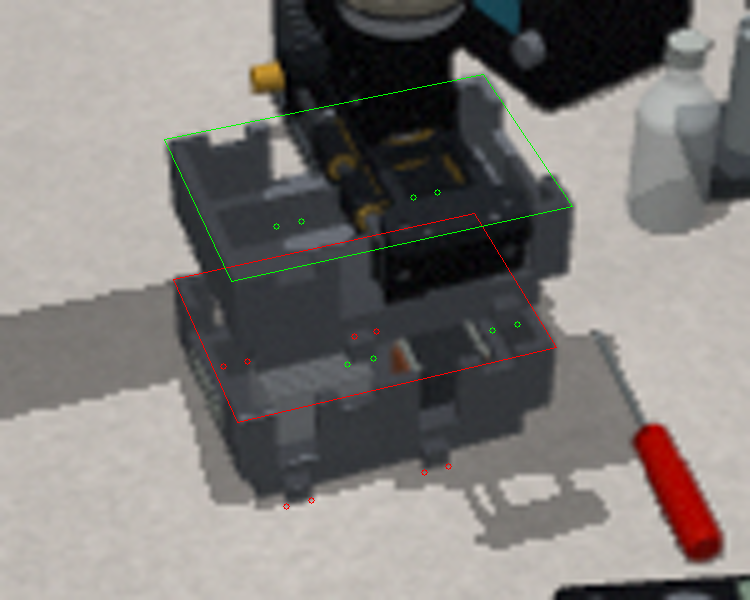

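Request:
step_arm:
  rows:
    - [-0.009,-0.012,-0.05,-0.0007,0.004,0,1]
    - [-0.005,0,-0.08,0,0,0,1]
    - [0,0,0,0,0,0,1]
    - [0,0,0,0,0,0,1]

```text
time: 16.15
ee_pos: [0.6029, 0.1806, 0.1295]
ee_rot: [0.0, 0.994, 0.107, 0.001]
wrist_force: [0.4, -0.4, -2.1]
width: 0.0078
```

```bash
python3 ov.py q; python3 - <<'E'
import cv2
i=cv2.imread("pics/qside_raw.png"); cv2.imwrite("pics/q1.png",cv2.resize(i[100:500,140:600],None,fx=1.7,fy=1.45,interpolation=cv2.INTER_CUBIC))
E
```

```text
{'t': 16.15, 'tcp': [0.6029, 0.1806, 0.1295], 'jaw': np.float64(-77.77), 'tilt': [0.0021, 0.0001, -1.0], 'F': [0.4, -0.4, -2.1], 'w': 0.0078, 'q': [0.11, 0.64, 1.5, -0.0, 0.99, 1.47]}
d mm [  0.1   0.2 -13.1] share [ 0.001  0.001 -0.087] tilt share -0.0001 0.0013 dj 0.07 share 0.0008
upper [ 0.5921  0.2437 -2.9267  0.0831] lower-frame offset mm [ 0.07640638 -0.2886404 ]
```

View pics/q1.png

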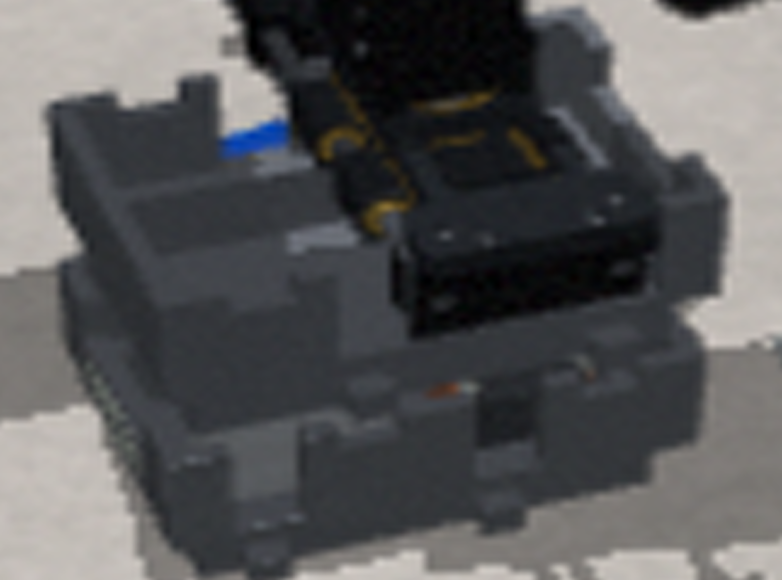

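View pics/qscene_raw.png

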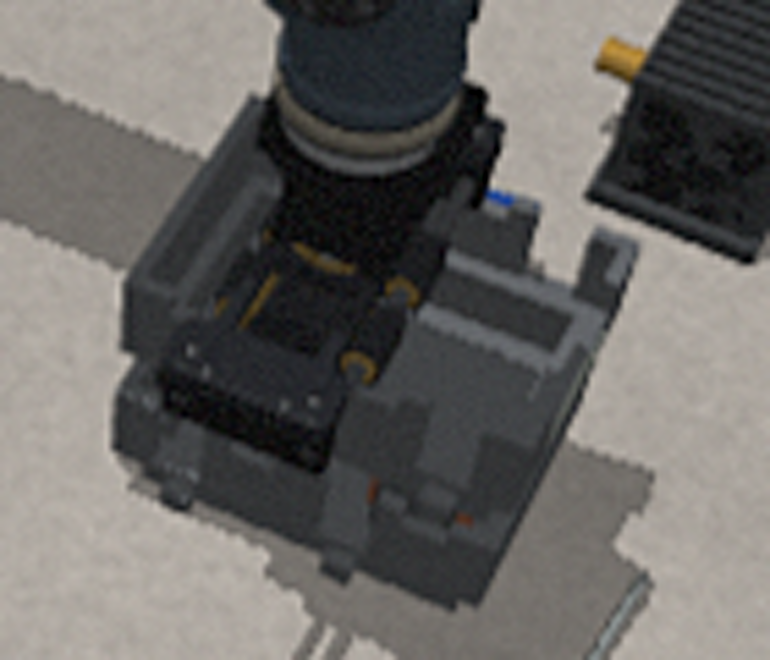

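```bash
python3 - <<'E'
from cell import *
from h import *
d=capture("side")
def q1(P): 
    r=((proj(d,P)-[180,80]+.5)*5-.5); return ((r-[140,100])*[1.7,1.45]).round().tolist()
pu=[.5921,.2437,-2.9267,.0831]; pl=[.592,.244,.216,0]
for x in(.026,-.064): print("lug bottom outer corners",q1(world(pu,[[x-.008,.067,0],[x+.008,.067,0],[x-.008,.067,.014],[x+.008,.067,.014]])))
for x in(-.026,.064): print("notch floor outer corners / top outer",q1(world(pl,[[x-.0115,-.068,.07],[x+.0115,-.068,.07],[x-.0115,-.068,.08],[x+.0115,-.068,.08]])))
save(d,"pics/r1.png",235,130,80,40,9.5)
save(d,"pics/r2.png",210,150,80,40,9.5)
E
```

```text
lug bottom outer corners [[393.0, 415.0], [349.0, 424.0], [393.0, 389.0], [349.0, 398.0]]
lug bottom outer corners [[635.0, 366.0], [592.0, 375.0], [637.0, 341.0], [594.0, 349.0]]
notch floor outer corners / top outer [[340.0, 451.0], [403.0, 438.0], [340.0, 433.0], [403.0, 420.0]]
notch floor outer corners / top outer [[582.0, 402.0], [642.0, 389.0], [583.0, 384.0], [644.0, 371.0]]
```

View pics/r1.png

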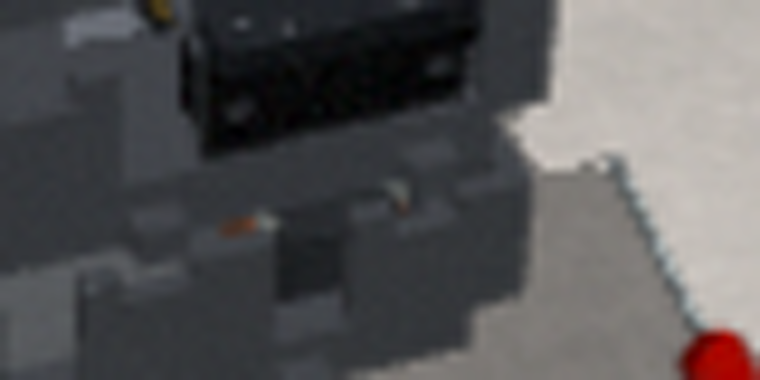

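```bash
python3 - <<'E'
from cell import *
from h import *
pu=[.5921,.2437,-2.9267,.0831]; pl=[.592,.244,.216,0]
acc=None
for _ in range(4):
    d=capture("side"); a=d["pixels"].astype(float); acc=a if acc is None else acc+a
a=acc/4
g=np.clip(a*2.2,0,255).astype(np.uint8)
x,y,w,h,k=220,140,80,50,10
i=cv2.resize(g[y:y+h,x:x+w],None,fx=k,fy=k,interpolation=cv2.INTER_CUBIC)
cv2.imwrite("pics/s1.png",i)
f=lambda P:((proj(d,P)-[x,y]+.5)*k-.5).round().tolist()
for X in(.026,-.064): print("lug",f(world(pu,[[X-.008,.067,0],[X+.008,.067,0],[X-.008,.067,.014],[X+.008,.067,.014]])))
for X in(-.026,.064): print("notch floor/top outer",f(world(pl,[[X-.0115,-.068,.07],[X+.0115,-.068,.07],[X-.0115,-.068,.08],[X+.0115,-.068,.08]])))
E
```

```text
lug [[342.0, 173.0], [291.0, 185.0], [343.0, 138.0], [291.0, 150.0]]
lug [[627.0, 106.0], [577.0, 118.0], [630.0, 70.0], [579.0, 82.0]]
notch floor/top outer [[281.0, 222.0], [354.0, 205.0], [280.0, 197.0], [354.0, 180.0]]
notch floor/top outer [[565.0, 154.0], [636.0, 137.0], [567.0, 129.0], [638.0, 112.0]]
```

View pics/s1.png

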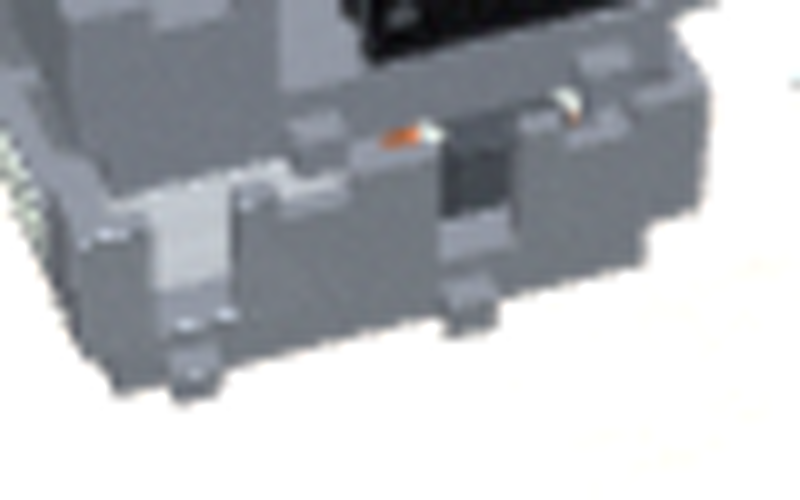

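Request:
step_arm:
  rows:
    - [-0.016,-0.006,0,0,0.001,0.001,1]
    - [0,0,0,0,0,0,1]

```text
time: 16.7
ee_pos: [0.6006, 0.1798, 0.1305]
ee_rot: [-0.0, 0.994, 0.108, 0.001]
wrist_force: [0.6, -1.1, -2.9]
width: 0.0078
```

```bash
python3 - <<'E'
from cell import *
from h import *
o=get_obs(); show(o); go(o,.6004,.1800,.1164,-77.7)
E
```

```text
{'t': 16.7, 'tcp': [0.6006, 0.1798, 0.1305], 'jaw': np.float64(-77.66), 'tilt': [0.0018, 0.0003, -1.0], 'F': [0.6, -1.1, -2.9], 'w': 0.0078, 'q': [0.11, 0.64, 1.51, 0.0, 0.99, 1.47]}
d mm [ -0.2   0.2 -14.1] share [-0.001  0.001 -0.094] tilt share -0.0002 0.0011 dj -0.04 share -0.0004
```

Request:
step_arm:
  rows:
    - [-0.003,0,-0.03,0,0.001,0,1]
    - [-0.001,0,-0.02,0,0,0,1]
    - [0,0,0,0,0,0,1]

```text
time: 17.0
ee_pos: [0.5999, 0.1798, 0.1226]
ee_rot: [-0.0, 0.994, 0.107, 0.0]
wrist_force: [0.4, -0.1, -2.5]
width: 0.0081
```

Request:
step_arm:
  rows:
    - [0,0,-0.02,0,0,0,1]
    - [0,0,0,0,0,0,1]

```text
time: 17.2
ee_pos: [0.5998, 0.1797, 0.119]
ee_rot: [-0.0, 0.994, 0.107, 0.0]
wrist_force: [-0.3, 0.3, -2.4]
width: 0.0077
```

Request:
step_arm:
  rows:
    - [0,0,-0.012,0,0,0,1]
    - [0,0,0,0,0,0,1]

```text
time: 17.4
ee_pos: [0.6, 0.1798, 0.117]
ee_rot: [-0.0, 0.994, 0.107, 0.0]
wrist_force: [-0.4, -1.2, -2.3]
width: 0.0079
```

Request:
step_arm:
  rows:
    - [0,0,-0.008,0,0,0,1]
    - [0,0,0,0,0,0,1]

```text
time: 17.6
ee_pos: [0.6005, 0.1799, 0.1167]
ee_rot: [-0.0, 0.994, 0.107, 0.001]
wrist_force: [-1.1, 0.2, -1.6]
width: 0.0076
```

```bash
python3 ov.py t; python3 - <<'E'
from cell import *
from h import *
d=capture("side"); g=np.clip(d["pixels"]*2.2,0,255).astype(np.uint8)
x,y,w,h,k=200,100,120,90,6.5
cv2.imwrite("pics/t1.png",cv2.resize(g[y:y+h,x:x+w],None,fx=k,fy=k,interpolation=cv2.INTER_CUBIC))
E
```

```text
{'t': 17.6, 'tcp': [0.6005, 0.1799, 0.1167], 'jaw': np.float64(-77.67), 'tilt': [0.0013, 0.0007, -1.0], 'F': [-1.1, 0.2, -1.6], 'w': 0.0076, 'q': [0.11, 0.66, 1.52, 0.0, 0.96, 1.47]}
d mm [ 2.5  0.9 -0.3] share [ 0.017  0.006 -0.002] tilt share -0.0004 0.0008 dj -0.03 share -0.0003
upper [ 0.5897  0.243  -2.925   0.0703] lower-frame offset mm [-2.50360633 -0.44984764]
```

View pics/t1.png

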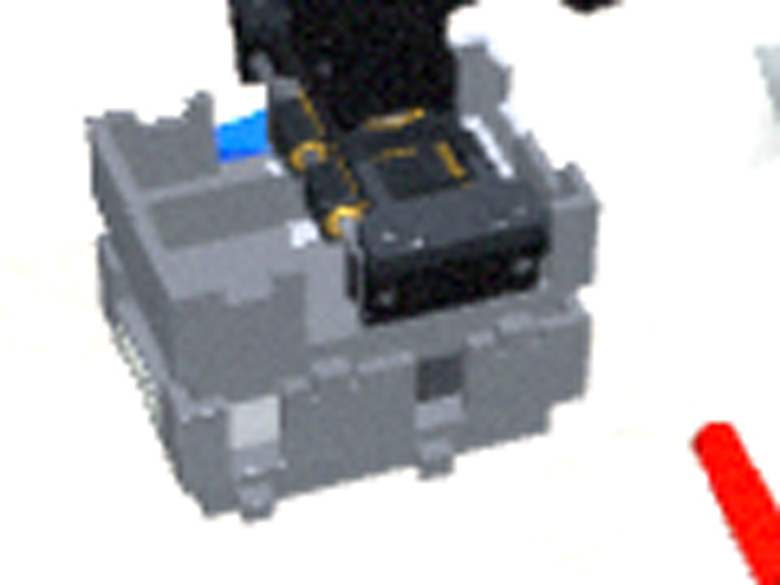

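Lugs are in the notches and the height matches (underside about 70 mm). I'll lower a touch more to feel the contact.

Request:
step_arm:
  rows:
    - [0,0,-0.01,0,0,0,1]
    - [0,0,0,0,0,0,1]

```text
time: 17.95
ee_pos: [0.6007, 0.1799, 0.1167]
ee_rot: [-0.0, 0.994, 0.108, 0.001]
wrist_force: [-0.1, 1.7, -2.4]
width: 0.0081
```

Request:
step_arm:
  rows:
    - [0,0,-0.018,0,0,0,1]
    - [0,0,-0.018,0,0,0,1]

```text
time: 18.15
ee_pos: [0.6014, 0.18, 0.1163]
ee_rot: [-0.0, 0.994, 0.108, 0.002]
wrist_force: [-5.7, -0.7, 19.1]
width: 0.0078
```

Request:
step_arm:
  rows:
    - [0,0,0.008,0,0,0,1]
    - [0,0,0,0,0,0,0.2]
    - [0,0,0,0,0,0,0.2]
    - [0,0,0,0,0,0,0.2]
    - [0,0,0,0,0,0,0.2]

```text
time: 18.65
ee_pos: [0.6028, 0.1803, 0.1179]
ee_rot: [-0.0, 0.994, 0.108, 0.004]
wrist_force: [-0.1, -0.3, 0.3]
width: 0.0307
```

```bash
python3 - <<'E'
from cell import *
from h import *
o=get_obs(); show(o); go(o,.6004,.1800,.1164,-77.7)
c=capture("wrist"); save(c,"pics/u1.png",0,0,512,384,1.5)
E
```

```text
{'t': 18.65, 'tcp': [0.6028, 0.1803, 0.1179], 'jaw': np.float64(-77.66), 'tilt': [0.0083, 0.0015, -1.0], 'F': [-0.1, -0.3, 0.3], 'w': 0.0307, 'q': [0.11, 0.66, 1.52, 0.0, 0.96, 1.47]}
d mm [-2.4 -0.3 -1.5] share [-0.016 -0.002 -0.01 ] tilt share -0.001 0.0053 dj -0.04 share -0.0004
```

View pics/u1.png

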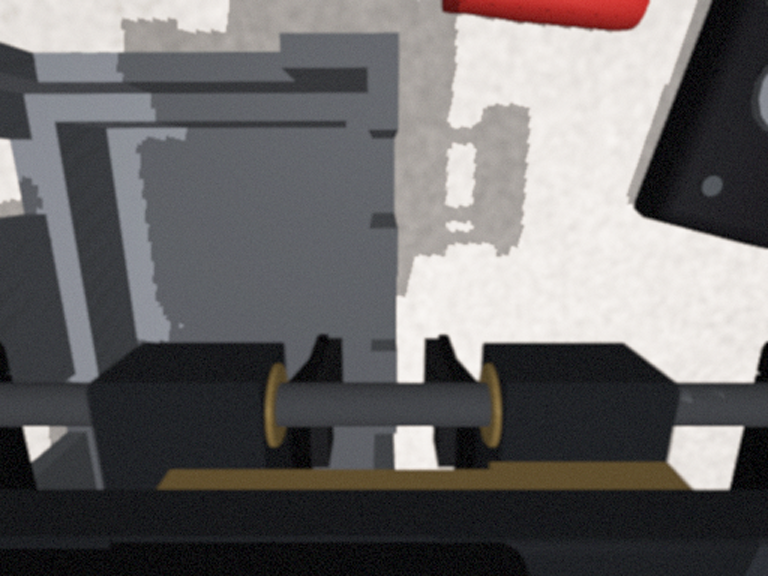

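Released with clearance on both sides of the wall. Going straight up, then away.

Request:
step_arm:
  rows:
    - [0,0,0.08,0,0,0,0.2]
    - [0,0,0.15,0,0,0,0.2]
    - [0,0,0.2,0,0,0,0.2]
    - [0,0,0.25,0,0,0,0.2]
    - [0,0,0.2,0,0,0,0.2]
    - [0,-0.3,0,0,0,0,0.2]
    - [0,-0.33,0,0,0,0,0.2]
    - [0,-0.33,0,0,0,0,0.2]
    - [-0.1,-0.33,0,0,0,0,0.2]
    - [-0.1,-0.33,0,0,0,0,0.2]

```text
time: 19.7
ee_pos: [0.5755, -0.0579, 0.2633]
ee_rot: [0.001, 0.993, 0.114, 0.011]
wrist_force: [0.2, 0.4, 0.0]
width: 0.0349
```

Request:
step_arm:
  rows:
    - [-0.1,-0.3,0,0,0,0,0.2]
    - [-0.1,-0.3,0,0,0,0,0.2]
    - [0,0,0,0,0,0,0.2]

```text
time: 20.0
ee_pos: [0.5434, -0.1576, 0.2665]
ee_rot: [0.003, 0.994, 0.111, 0.012]
wrist_force: [1.0, 1.0, 0.5]
width: 0.0349
```

```bash
python3 - <<'E'
from cell import *
from h import *
show(get_obs())
for n,(x,y,w,h,k) in (("scene",(240,70,140,120,5)),("side",(180,80,150,110,5))):
    d=capture(n); save(d,f"pics/v{n}_full.png",0,0,512,384,1.5)
    g=np.clip(d["pixels"]*1.8,0,255).astype(np.uint8)
    cv2.imwrite(f"pics/v{n}.png",cv2.resize(g[y:y+h,x:x+w],None,fx=k,fy=k,interpolation=cv2.INTER_CUBIC))
E
```

```text
{'t': 20.0, 'tcp': [0.5434, -0.1576, 0.2665], 'jaw': np.float64(-77.28), 'tilt': [0.0252, -0.0034, -0.9997], 'F': [1.0, 1.0, 0.5], 'w': 0.0349, 'q': [-0.48, 0.39, 1.55, 0.01, 1.18, 0.86]}
```

View pics/vscene.png

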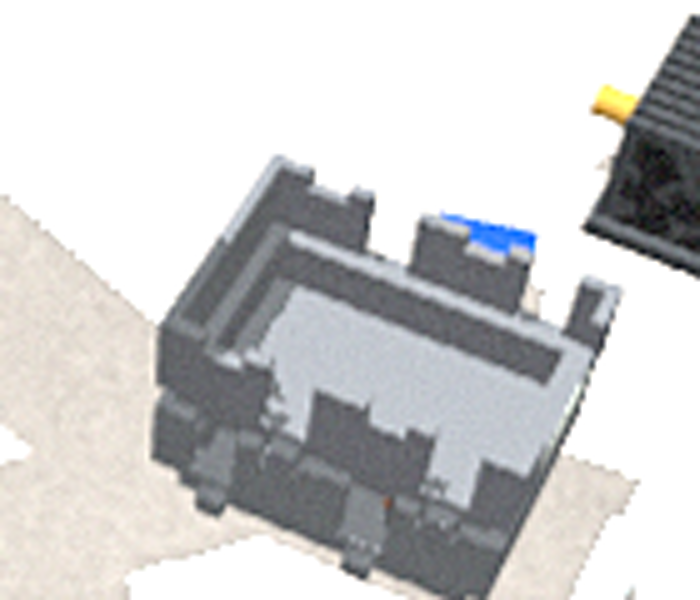

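View pics/vside.png

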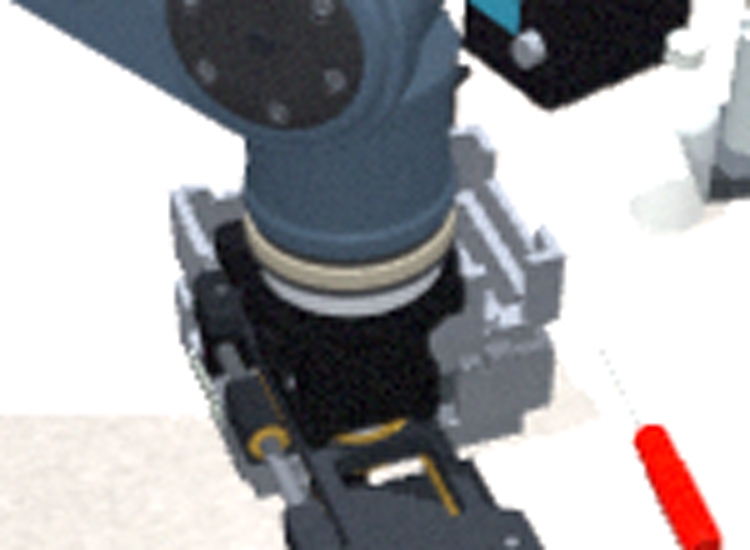

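View pics/vscene_full.png

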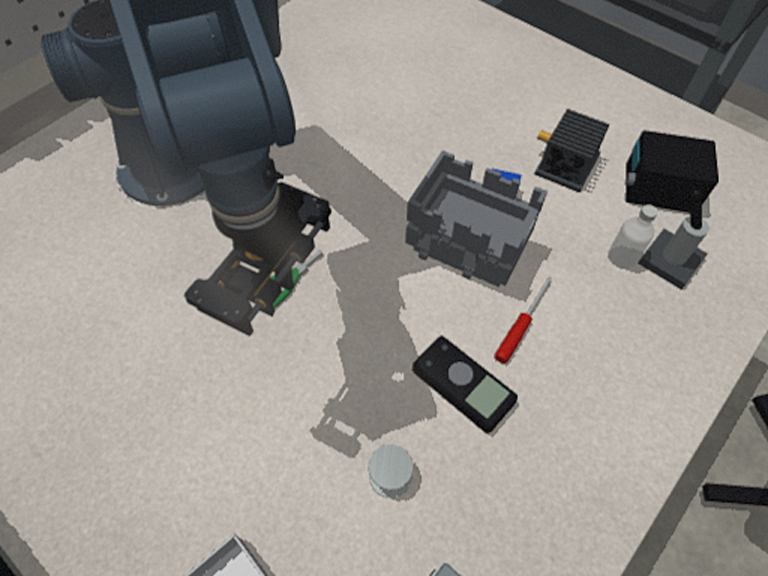

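Request:
step_arm:
  rows:
    - [0,-0.3,0,0,0,0,0.2]
    - [0,-0.33,0,0,0,0,0.2]
    - [-0.1,-0.33,0.1,0,0,0,0.2]
    - [-0.2,-0.2,0.1,0,0,0,0.2]
    - [0,0,0,0,0,0,0.2]

```text
time: 20.6
ee_pos: [0.503, -0.3207, 0.2979]
ee_rot: [0.0, 0.993, 0.121, 0.014]
wrist_force: [0.7, 0.1, 0.1]
width: 0.0348
```

```bash
python3 - <<'E'
from cell import *
from h import *
show(get_obs())
for n,(x,y,w,h,k) in (("scene",(260,90,110,105,7)),("side",(200,100,110,85,7))):
    d=capture(n)
    g=np.clip(d["pixels"]*1.6,0,255).astype(np.uint8)
    cv2.imwrite(f"pics/w{n}.png",cv2.resize(g[y:y+h,x:x+w],None,fx=k,fy=k,interpolation=cv2.INTER_CUBIC))
E
```

```text
{'t': 20.6, 'tcp': [0.503, -0.3207, 0.2979], 'jaw': np.float64(-76.16), 'tilt': [0.0275, 0.0029, -0.9996], 'F': [0.7, 0.1, 0.1], 'w': 0.0348, 'q': [-0.77, 0.4, 1.43, 0.02, 1.29, 0.56]}
```

View pics/wscene.png

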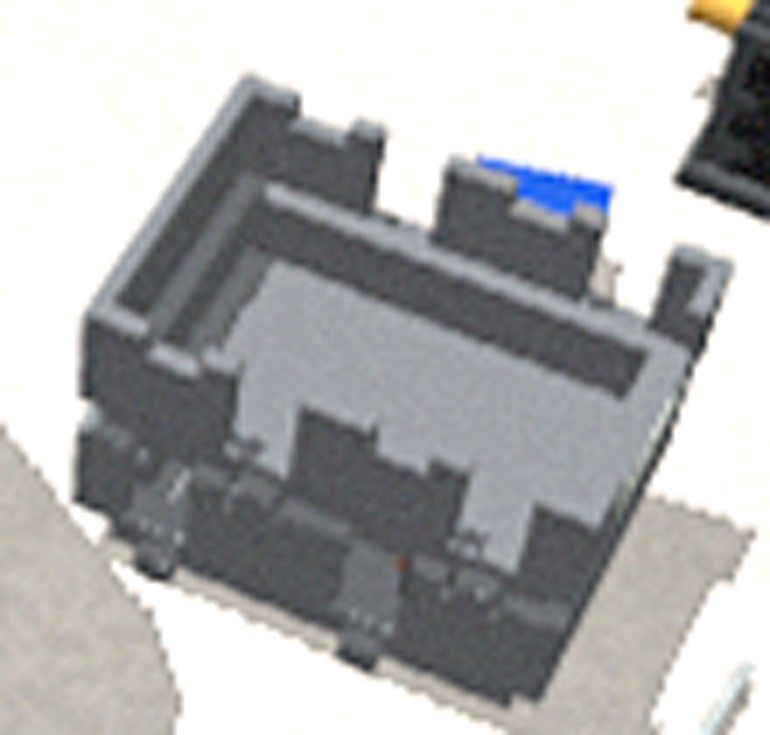

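View pics/wside.png

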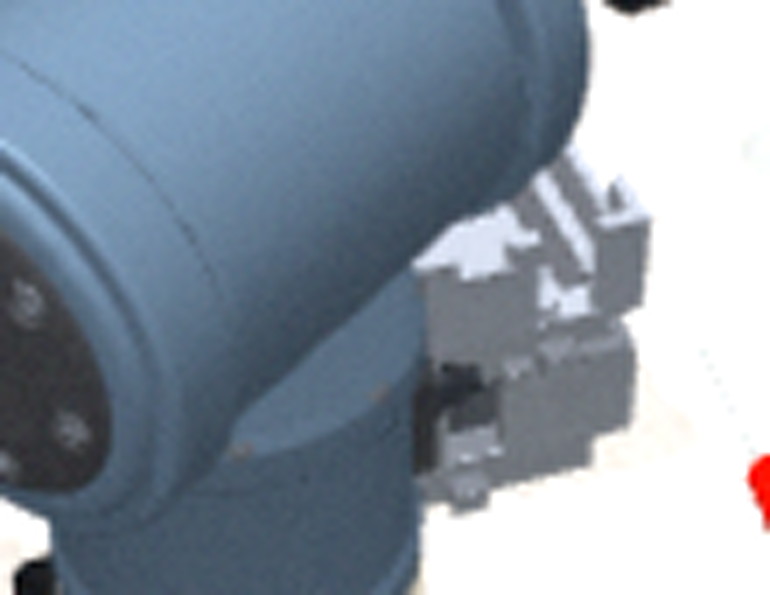

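Request:
step_arm:
  rows:
    - [-0.25,-0.1,0.05,0,0,0,0.2]
    - [-0.25,-0.2,0.05,0,0,0,0.2]
    - [-0.2,-0.25,0,0,0,0,0.2]
    - [-0.1,-0.3,0,0,0,0,0.2]
    - [0,-0.3,0,0,0,0,0.2]
    - [0,0,0,0,0,0,0.2]

```text
time: 21.3
ee_pos: [0.3908, -0.4776, 0.3094]
ee_rot: [-0.007, 0.991, 0.134, 0.015]
wrist_force: [0.2, 0.4, -1.2]
width: 0.0347
```

```bash
python3 - <<'E'
from cell import *
from h import *
show(get_obs())
for n,(x,y,w,h,k) in (("scene",(260,90,110,105,7)),("side",(200,100,110,85,7))):
    d=capture(n)
    g=np.clip(d["pixels"]*1.6,0,255).astype(np.uint8)
    cv2.imwrite(f"pics/x{n}.png",cv2.resize(g[y:y+h,x:x+w],None,fx=k,fy=k,interpolation=cv2.INTER_CUBIC))
E
```

```text
{'t': 21.3, 'tcp': [0.3908, -0.4776, 0.3094], 'jaw': np.float64(-74.53), 'tilt': [0.0277, 0.0173, -0.9995], 'F': [0.2, 0.4, -1.2], 'w': 0.0347, 'q': [-1.08, 0.43, 1.35, 0.03, 1.36, 0.21]}
```

View pics/xside.png

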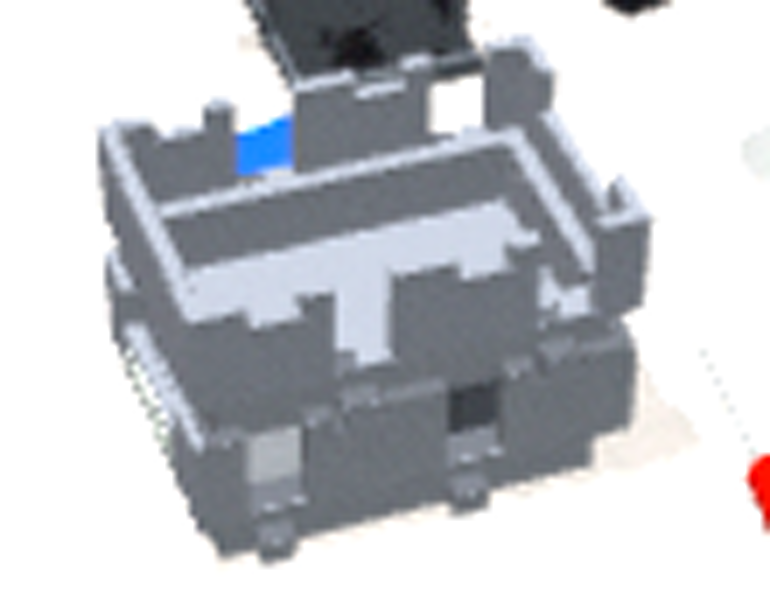

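```bash
python3 - <<'E'
from cell import *
from h import *
s,d=capture("scene"),capture("side")
A=(s,RIM,cr([(250,75),(735,262),(603,525),(83,315)],260,90,7))
B=(d,RIM,cr([(102,125),(528,38),(651,216),(188,321)],200,100,7))
p,r=fit6([A,B],[.59,.243,.07,0,0,.216]); Rm=R.from_rotvec(p[3:]).as_matrix()
print(p[:3].round(4),"yaw",np.degrees(np.arctan2(Rm[1,0],Rm[0,0])),"tilt deg",np.degrees(Rm[:2,2]),r.tolist())
# lower rim refit from visible lower corners is partial; predict
save(s,"pics/y1.png",0,0,512,384,1.5)
E
```

```text
[0.5934 0.245  0.0664] yaw 12.626502388433227 tilt deg [-0.06505121  0.89563437] [[-0.5, -0.3], [0.3, 0.1], [-0.1, -0.1], [0.5, -0.8], [-0.9, 0.5], [0.5, -0.2], [0.4, 0.3], [0.2, 0.4]]
```

View pics/y1.png

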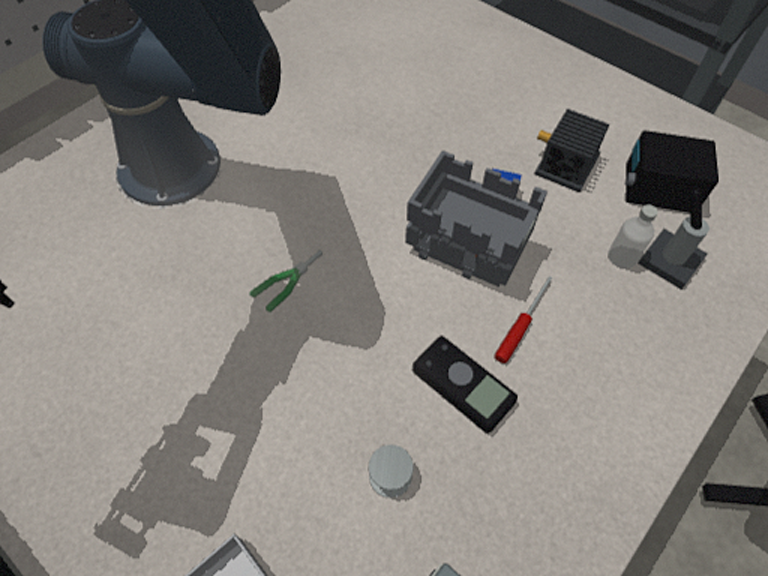

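```bash
python3 - <<'E'
from cell import *
print(hand_in()); print(get_obs()["time"])
E
```

```text
the job is handed in; nothing more can be done
None
the job is handed in; nothing more can be done
```

The heat sink is in the loaded tote and the empty tote is stacked on top, half-turned and released. I handed the job in at about 21.5 s, with the arm well clear.

**What I did:** I gripped the heat sink by its flat sides and set it on the floor of the loaded tote, aligned with the tote and clear of the transformer. Then I picked up the empty tote by the middle of one long wall and turned it half round. I shifted it about 2.6 mm to line its lugs up with the notches, lowered it until it made contact and let go.

**What the last checks showed:**
- **Seating height:** The tote touched at 70 mm above the lower tote's underside, as expected. A short push on contact reached 19 N at the wrist.
- **Lugs:** The side camera shows both lugs on the near long wall down in their notches. The two on the far side are not visible. The height and level fit imply they are seated, since a lug out of its notch would tilt the tote about 4°.
- **Position and level:** A two-camera fit put the upper tote at 12.6° against 12.4° for the lower one. It gave a tilt of about 0.9° and a height of 66 mm. That differs slightly from the contact height, but is within the roughly 1–2 pixel reading error.
- **Bystanders:** The multimeter, pliers, screwdriver and spool, and the loaded tote, look unmoved in the pictures.

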